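# Unstack a delivery into fitted stock trays

## Task

Four stock items were left piled on the cork mat. Take the pile apart from the top down, one item at a time, and set each one right way up and flat on the floor of the low blue tray made to its outline, finishing each before you take the next: the round tin in the round tray, the square box in the square tray, the cardboard carton in the shorter oblong tray and the black case in the longest tray. Set the items down rather than dropping them, let go of them, and do not push or knock over the roll of tape or the little bottle.

Things in the scene. Friction and masses are not known exactly. Their poses are not given: they have to be found in the camera images.
- tin: Small round metal tin with a lid, at the top of the pile: 44 mm diameter, 34 mm high, about 130 g. Origin: centre of its underside, z up.
- junction_box: Square off-white plastic junction box, second from the top: 54 x 54 mm, 36 mm high, about 120 g. Origin: centre of its underside, z up, x and y along its sides.
- carton: Cardboard carton with a pale tape strip, third from the top: 58 mm (x) by 100 mm (y), 36 mm high, rigid, about 200 g. Origin: centre of its underside, z up.
- case: Black plastic parts case with a grey panel on its lid, at the bottom of the pile: 60 mm (x) by 150 mm (y), 40 mm high, about 350 g. Origin: centre of its underside, z up. It lies on a fixed cork mat 4 mm thick, 85 x 175 mm; each thing lies roughly centred (within about 5 mm and 0.12 rad) on the one under it, all free to lift.
- round_tray: Low blue steel tray, 3 mm thick walls and floor, rim top 10 mm above the bench; round, 64 mm outside and 58 mm inside diameter, for the tin. Fixed to the bench. Origin: centre of its underside, z up.
- square_tray: Low blue steel tray, 3 mm thick walls and floor, rim top 10 mm above the bench; square, 74 mm outside and 68 mm inside, for the junction box. Fixed to the bench. Origin: centre of its underside, z up. x and y along its sides.
- carton_tray: Low blue steel tray, 3 mm thick walls and floor, rim top 10 mm above the bench; oblong, outside 78 mm (x) by 120 mm (y), inside 72 by 114 mm, for the carton. Fixed to the bench. Origin: centre of its underside, z up.
- long_tray: Low blue steel tray, 3 mm thick walls and floor, rim top 10 mm above the bench; oblong, outside 80 mm (x) by 170 mm (y), inside 74 by 164 mm, for the case. Fixed to the bench. Origin: centre of its underside, z up.
- tape: Bystander, loose: roll of brown tape lying flat, 80 mm outside and 56 mm inside diameter, 24 mm high. Origin: centre of its underside.
- bottle: Bystander, loose: little grey bottle standing up, 30 mm diameter, 75 mm high. Origin: centre of its underside, z up.
Not all that is in view belongs to the job. Leave any purple or turquoise look-alike of the carton_tray alone.

How it is judged:
By the outcome, as a careful person would: the job done as asked, in the order asked, and still so for the second after the job is handed in, with the robot touching nothing.
It also fails if it takes over 109 s, if anything falls off the work surface, if the arm or the gripper's body presses on something with over 40 N, if the wrist force passes 120 N, or if a joint passes its speed limit or range.

## Robot

A 7-joint arm with a two-finger parallel gripper is mounted at the origin on the work surface. World frame = base frame: x ahead of the robot, y to its left, z up, the work surface at z = 0. Lengths are in m, angles in rad, forces in N, time in s.
With the tool pointing down it reaches from about 0.4 to 0.85 m from the base axis. Payload 4.5 kg.
Tool frame: the origin (TCP) lies between the finger pads; the fingertips stand 17 mm ahead of it and the grasp point (between the pads) lies 2 mm behind it; z points along the fingers, y is the direction in which the jaws open and shut (so a half turn about z gives the same grasp; the last joint's range is limited). The gripper opens to 85 mm and grips with 20 to 120 N. Pads are 22 mm wide; open, the fingers measure 114 mm over their backs; the gripper's body (76 mm by 85 mm) begins 54 mm behind the grasp point. The pads swing forward as they close: fully open they stand 13 mm farther back than shut.
Start: joints at [-1.101, 0.689, -0.195, 1.565, 0.157, 0.902, -0.215], TCP at [0.264, 0.567, 0.248] pointing down, gripper open.
Joint ranges: [-3.01, 3.01], [-0.46, 2.08], [-1.47, 1.51], [0.13, 2.56], [-1, 4.14], [0.04, 2.09], [-2.66, 2.66]. Speed limits (rad/s): [2.57, 2.57, 3.14, 3.14, 3.14, 3.14, 3.14].

## Interface

Orientations are given as [roll, pitch, yaw] about the fixed x, y, z axes, in that order (R = Rz(yaw) Ry(pitch) Rx(roll)).
In Python, from plant import r gives the robot as it stands. The module is installed in compiled form; this text tells all that it offers.
- The arm moves only by the tool jog_arm, never from a script. Its argument "rows" is a list of rows, each a list of 3 entries, a list of its own where there are three numbers: the turn, a rotation vector about the tool's x, y, z in degrees, then the shift along the tool's x, y, z in cm, then the finger opening in cm, from 0 to 8.54. In form: [[[ax, ay, az], [tx, ty, tz], jaw], ...]. A call has 1 to 8 rows; each row is the pose to reach, as a shift and turn from the pose commanded when the call began, along the tool's axes at that moment; what a row does not reach only later rows make up. A row lasts 1/12 s, in which the tool goes at most 41.7 mm and 7.16 degrees, less where a joint would pass 70% of its speed; a pose out of reach is approached as far as the arm can. A call with a gripper value outside its range is refused whole. The fingers move at their own pace and stop on an object; the grip force is fixed at half the most. Time passes only in rows, so rows that repeat a pose let the fingers close. It gives the time, the measured TCP pose, the force and the opening at its end, in the units of the state.
- r.state(): the state, without advancing time (a new reading comes with each control period).
- r.snapshot(name): name is "scene" or "top" or "wrist"; returns a dict with "image" (400x640x3 uint8, blue, green, red), "intrinsics" (3x3 intrinsics, pixels), "origin" and "attitude" of the camera in the world; the wrist camera has in their place "hand_eye" (4x4, takes a point from camera to tool coordinates, whose origin is the TCP and whose axes are the flange's). Camera axes: x right, y down, z forward; pixel columns grow to the right and rows downward; lengths in m; the calibration is good to about 2 mm. A picture is of the moment at which its call begins: read the wrist's pose just before it. There is no depth.
- r.hand_in(): hands the job in, once; it reports no verdict.
The state is a dict: "t": time; "joints": joint angles; "qvel": joint speeds; "joint_torque": joint torques, N m; "eef_pos": TCP position; "eef_rot": TCP orientation; "contact_force": force on the tool from outside, world axes, zero at the start; "ft_torque": the same for the moment, N m; "gripper_width": finger opening in m.
Only numpy, scipy, OpenCV 4.12 (cv2) and the standard library are available. Lean on these libraries where they do the work, as an engineer would, in place of code of your own. Each camera call takes 0.05 s, during which the arm holds its last target.

## Working session

There is one attempt and no reset: what is moved stays moved. The work goes in short steps, Python scripts to look and compute and a tool call to move; the robot and the scene stay as the last step left them, time stands still between calls to the robot, and variables do not carry over. Pictures are saved under pics/ and viewed, and the job is handed in when it is done.

Besides the shell and the picture viewer there is one more tool, called after "Call:" as name(argument=value, ...) on one line, values as JSON. jog_arm: Moves the arm, as the interface text tells. Its arguments: {"type":"object","properties":{"rows":{"type":"array","items":{"type":"array"}}},"required":["rows"]}

```bash
mkdir -p pics; ls; cat > h.py <<'E'
from plant import r
import numpy as np, cv2
from scipy.spatial.transform import Rotation as R
def snap(n,f):
    s=r.snapshot(n); cv2.imwrite('pics/'+f,s['image']); return s
E
python3 - <<'E'
from h import *
s=r.state(); print(s)
for n in ("scene","top"):
    d=snap(n,n+'0.png'); print({k:v for k,v in d.items() if k!='image'})
E
```

```text
pics
{'t': 0.0, 'joints': array([-1.10118777,  0.69003197, -0.19450592,  1.5663411 ,  0.1572764 ,
        0.90249827, -0.2151151 ]), 'qvel': array([ 9.73792970e-04,  2.00269006e-03,  1.24970176e-03, -6.16291400e-04,
        9.22541740e-05,  7.72819587e-04,  1.67494703e-03]), 'joint_torque': array([ 7.41640861e-05, -5.39605165e+01, -1.26684230e+00, -1.58549809e+01,
        9.06041736e-03,  9.24608787e-03,  7.52340803e-07]), 'eef_pos': array([0.26362014, 0.5659975 , 0.24745465]), 'eef_rot': array([-3.13970644e+00,  1.18906385e-04,  2.70583229e+00]), 'contact_force': array([-0.32515167, -1.25802692,  0.82722661]), 'ft_torque': array([-0.05367672, -0.04976241, -0.00162189]), 'gripper_width': 0.0851517784773786}
{'intrinsics': array([[436.80995777,   0.        , 321.76472606],
       [  0.        , 436.80995777, 196.70641624],
       [  0.        ,   0.        ,   1.        ]]), 'origin': array([ 1.28077829, -0.07895064,  0.70889864]), 'attitude': array([-2.20605355,  0.02134359,  1.43151114])}
{'intrinsics': array([[413.18830996,   0.        , 320.36626122],
       [  0.        , 413.18830996, 201.13626933],
       [  0.        ,   0.        ,   1.        ]]), 'origin': array([0.34582988, 0.02222745, 1.23711332]), 'attitude': array([-3.0282916 , -0.00356919, -1.576486  ])}
```

View pics/scene0.png

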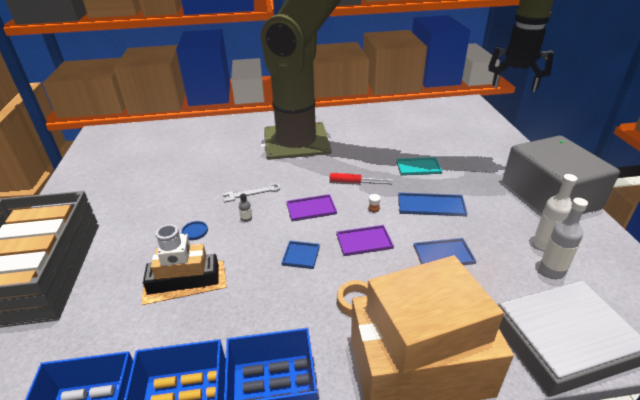

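View pics/top0.png

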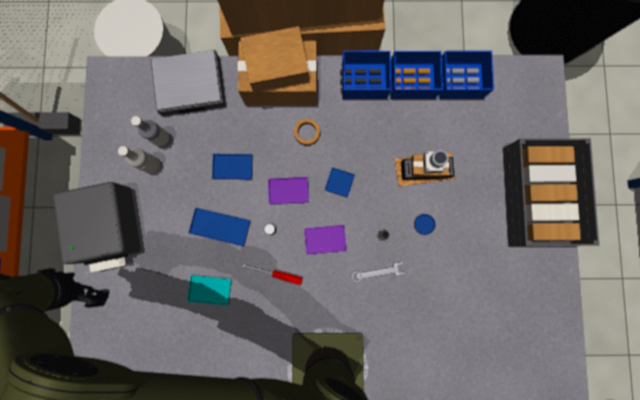

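```bash
cat >> h.py <<'E'
def rpy(a): return R.from_euler('xyz',a).as_matrix()
class Cam:
    def __init__(s,d,st=None):
        s.K=d['intrinsics']; s.im=d['image']
        if 'hand_eye' in d:
            T=np.eye(4);T[:3,:3]=rpy(st['eef_rot']);T[:3,3]=st['eef_pos'];T=T@np.array(d['hand_eye']);s.Rm=T[:3,:3];s.o=T[:3,3]
        else: s.Rm=rpy(d['attitude']); s.o=np.array(d['origin'])
    def back(s,px,z):
        px=np.atleast_2d(px).astype(float); d=np.c_[px,np.ones(len(px))]@np.linalg.inv(s.K).T@s.Rm.T
        return (s.o+d*((z-s.o[2])/d[:,2])[:,None])[:,:2]
    def proj(s,P):
        q=(np.atleast_2d(P)-s.o)@s.Rm@s.K.T
        return q[:,:2]/q[:,2:]
def cam(n):
    st=r.state(); return Cam(r.snapshot(n),st)
def blobs(c,lo,hi,z,amin=60,open_=0):
    hsv=cv2.cvtColor(c.im,cv2.COLOR_BGR2HSV); m=cv2.inRange(hsv,np.array(lo),np.array(hi))
    out=[]
    for k in cv2.findContours(m,cv2.RETR_EXTERNAL,cv2.CHAIN_APPROX_NONE)[0]:
        if cv2.contourArea(k)<amin: continue
        w=c.back(k[:,0,:],z).astype(np.float32)*1000
        out.append((k[:,0].mean(0).round(1),cv2.contourArea(k),cv2.minAreaRect(w)))
    return out
E
python3 - <<'E'
from h import *
for n in ("top","scene"):
    c=cam(n)
    for b in blobs(c,(100,120,50),(125,255,255),0.01): print(n,b)
    cv2.imwrite(f'pics/crop_{n}.png',cv2.resize(c.im[100:320,140:500] if n=="top" else c.im[140:310,130:490],None,fx=2.2,fy=2.2,interpolation=cv2.INTER_CUBIC))
    print(r.state()['t'])
E
```

```text
top (array([424.3, 223.8]), 295.5, ((416.2055969238281, -291.4449768066406), (58.090755462646484, 57.63258361816406), 43.967777252197266))
top (array([219.2, 226.4]), 1409.5, ((411.3677062988281, 318.030517578125), (168.24636840820312, 77.99000549316406), 76.58702087402344))
top (array([339.4, 182. ]), 516.0, ((543.3121337890625, -40.2599983215332), (70.4636459350586, 72.170166015625), 70.99652862548828))
top (array([231.8, 166.1]), 922.5, ((592.0916137695312, 283.7681579589844), (117.4900131225586, 76.61775970458984), 89.72120666503906))
top (array([415.2,  73.9]), 6940.5, ((881.0358276367188, -285.9739990234375), (468.3367004394531, 155.15696716308594), 89.75049591064453))
0.15
scene (array([178.3, 372.2]), 14166.5, ((824.578857421875, -290.45458984375), (488.0460205078125, 144.0606231689453), 89.74861907958984))
scene (array([463.3, 253.7]), 135.5, ((604.6691284179688, 321.61968994140625), (53.75621795654297, 27.461524963378906), 0.3936302065849304))
scene (array([300.8, 254.1]), 686.0, ((549.6932983398438, -40.641536712646484), (72.85970306396484, 76.71348571777344), 71.655441284
[... 702 characters left out ...]
ne (array([422.2,  34.9]), 6856.0, ((-909.7657470703125, 874.307373046875), (1150.7279052734375, 1349.4298095703125), 0.16286709904670715))
scene (array([576.5,  81.5]), 15693.5, ((-696.2095336914062, 1457.3304443359375), (509.8867492675781, 2307.405517578125), 51.93241500854492))
scene (array([277.8,   4.9]), 68.5, ((-1831.5821533203125, 55.72216033935547), (69.70816802978516, 363.5747985839844), 87.05766296386719))
scene (array([217.1,   5.6]), 795.0, ((-1968.223876953125, -368.20635986328125), (410.1814270019531, 498.06793212890625), 0.2450021654367447))
scene (array([119. ,  62.2]), 11046.0, ((-1510.6796875, -836.412841796875), (2836.552734375, 1337.127197265625), 28.54305076599121))
0.2
```

View pics/crop_top.png

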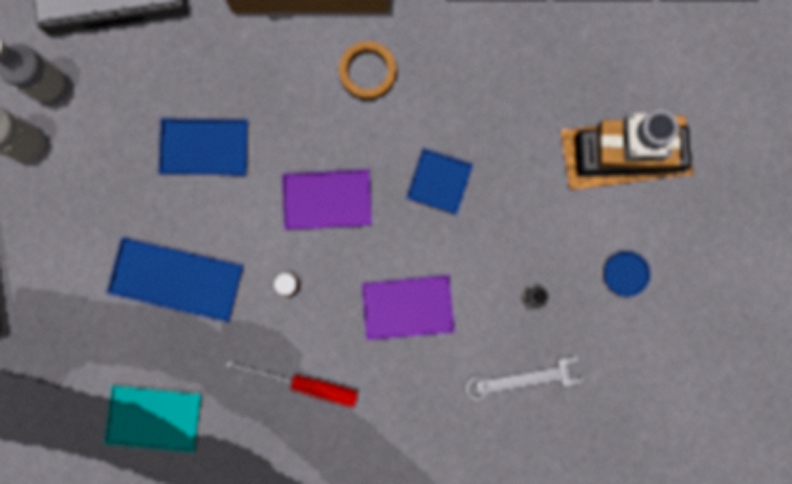

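View pics/crop_scene.png

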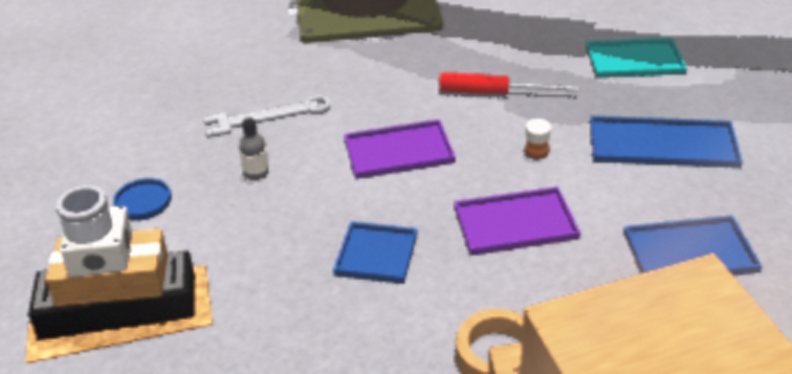

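```bash
cat >> h.py <<'E'
def plan(xyz,yaw,st=None):
    "shift (cm, tool axes) and turn (deg rotvec, tool axes) to a tool-down pose with given yaw of tool x"
    st=st or r.state(); Rc=rpy(st['eef_rot']); p=st['eef_pos']
    Rt=rpy([np.pi,0,yaw]); 
    best=None
    for k in (0,np.pi):
        rv=R.from_matrix(Rc.T@rpy([np.pi,0,yaw+k])).as_rotvec()
        print('turn',np.degrees(rv).round(2),'yaw',round(yaw+k,3))
    print('shift cm',(Rc.T@(np.array(xyz)-p)*100).round(2),'pos',p.round(4),'rpy',np.round(st['eef_rot'],3),'j7',round(st['joints'][6],3))
E
python3 - <<'E'
from h import *
d=r.snapshot('wrist');print(d['hand_eye'])
cv2.imwrite('pics/w0.png',d['image'])
t=cam('top');s=cam('scene')
print(t.back([[438,158]],.15), s.back([[168,234]],.15))
p=t.back([[438,158]],.15)[0]
plan([p[0],p[1],.30],np.pi/2)
E
```

```text
[[-2.97793452e-04 -9.44089832e-01 -3.29688188e-01  8.43418717e-02]
 [ 9.99998491e-01 -8.45332709e-04  1.51742474e-03  1.08610232e-03]
 [-1.71128147e-03 -3.29687239e-01  9.44088659e-01 -1.25301768e-01]
 [ 0.00000000e+00  0.00000000e+00  0.00000000e+00  1.00000000e+00]]
[[ 0.58430418 -0.29858601]] [[ 0.59947191 -0.29911806]]
turn [-2.000e-02  1.000e-02  6.503e+01] yaw 1.571
turn [-2.0000e-02 -2.0000e-02 -1.1497e+02] yaw 4.712
shift cm [-65.57 -64.9   -5.16] pos [0.2638 0.5665 0.2481] rpy [-3.141  0.     2.706] j7 -0.215
```

View pics/w0.png

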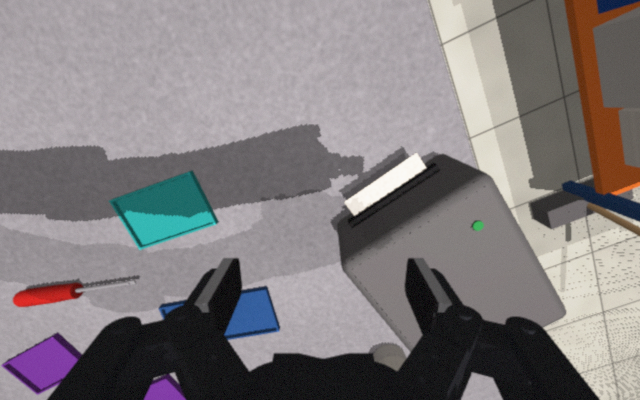

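Call:
jog_arm(rows=[[[0, 0, 65], [-70, -73, -7], 8.5], [[0, 0, 65], [-70, -73, -7], 8.5], [[0, 0, 65], [-70, -73, -7], 8.5], [[0, 0, 65], [-70, -73, -7], 8.5], [[0, 0, 65], [-70, -73, -7], 8.5], [[0, 0, 65], [-70, -73, -7], 8.5], [[0, 0, 65], [-70, -73, -7], 8.5], [[0, 0, 65], [-70, -73, -7], 8.5]])

```text
t: 1.02
eef_pos: [0.3714, 0.2501, 0.2717]
eef_rot: [3.141, -0.001, 1.7]
contact_force: [1.2, 0.3, -0.3]
gripper_width: 0.0853
```

```bash
python3 - <<'E'
from h import *
plan([.585,-.37,.32],np.pi/2)
E
```

```text
turn [ 0.04 -0.04  7.4 ] yaw 1.571
turn [ 6.000e-02  6.000e-02 -1.726e+02] yaw 4.712
shift cm [-64.25  13.19  -4.86] pos [0.3714 0.2501 0.2717] rpy [ 3.141e+00 -1.000e-03  1.700e+00] j7 -0.517
```

Call:
jog_arm(rows=[[[0, 0, 7], [-64, 13, -5], 8.5], [[0, 0, 7], [-64, 13, -5], 8.5], [[0, 0, 7], [-64, 13, -5], 8.5], [[0, 0, 7], [-64, 13, -5], 8.5], [[0, 0, 7], [-64, 13, -5], 8.5], [[0, 0, 7], [-64, 13, -5], 8.5], [[0, 0, 7], [-64, 13, -5], 8.5], [[0, 0, 7], [-64, 13, -5], 8.5]])

```text
t: 1.68
eef_pos: [0.4809, -0.064, 0.2972]
eef_rot: [3.141, -0.0, 1.584]
contact_force: [0.9, 0.1, -0.8]
gripper_width: 0.0849
```

```bash
python3 - <<'E'
from h import *
c=cam('wrist'); cv2.imwrite('pics/w1.png',c.im)
plan([.585,-.37,.32],np.pi/2)
E
```

```text
turn [ 0.35  0.44 -0.01] yaw 1.571
turn [  0.69  -0.55 179.99] yaw 4.712
shift cm [-29.54  10.14  -1.89] pos [ 0.4838 -0.0747  0.2982] rpy [3.135 0.008 1.571] j7 0.12
```

View pics/w1.png

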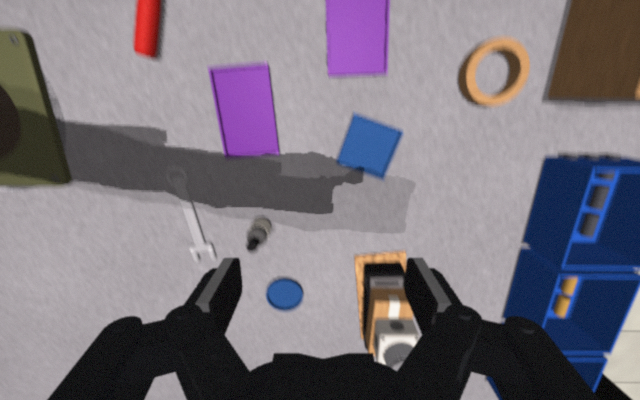

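Call:
jog_arm(rows=[[[0, 0, 0], [-29, 10, -2], 8.5], [[0, 0, 0], [-29, 10, -2], 8.5], [[0, 0, 0], [-29, 10, -2], 8.5], [[0, 0, 0], [-29, 10, -2], 8.5], [[0, 0, 0], [-29, 10, -2], 8.5], [[0, 0, 0], [-29, 10, -2], 8.5], [[0, 0, 0], [-29, 10, -2], 8.5], [[0, 0, 0], [-29, 10, -2], 8.5]])

```text
t: 2.4
eef_pos: [0.584, -0.3576, 0.3167]
eef_rot: [3.141, 0.005, 1.578]
contact_force: [0.1, -0.9, 0.3]
gripper_width: 0.0849
```

```bash
python3 - <<'E'
from h import *
for i in range(3): c=cam('wrist')
cv2.imwrite('pics/w2.png',c.im); np.save('w2.npy',np.r_[c.Rm.ravel(),c.o])
for b in blobs(c,(100,120,50),(125,255,255),0.01): print(b)
plan([.585,-.37,.32],np.pi/2)
E
```

```text
(array([207., 113.]), 1515.0, ((419.8114929199219, -290.58050537109375), (61.30588150024414, 61.170066833496094), 41.66912841796875))
(array([544.7, 108.5]), 31958.5, ((897.2777709960938, -339.89801025390625), (383.2445983886719, 189.95640563964844), 89.93379211425781))
turn [-0.04 -0.01  0.6 ] yaw 1.571
turn [ 2.000e-02 -6.000e-02 -1.794e+02] yaw 4.712
shift cm [-1.82  0.09 -0.4 ] pos [ 0.5839 -0.3518  0.316 ] rpy [-3.141 -0.     1.581] j7 0.543
```

View pics/w2.png

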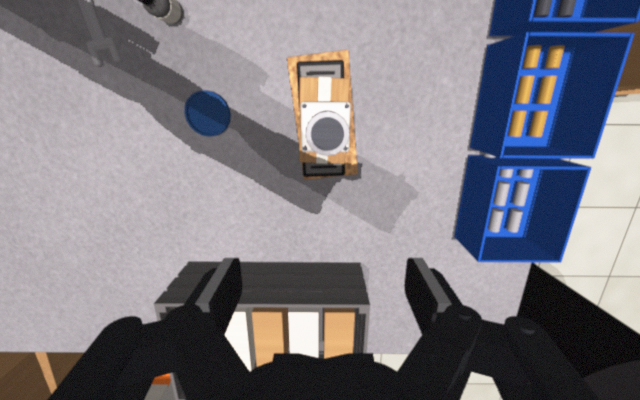

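```bash
python3 - <<'E'
from h import *
im=cv2.imread('pics/w2.png')
cv2.imwrite('pics/w2c.png',cv2.resize(im[40:190,265:385],None,fx=4.8,fy=4,interpolation=cv2.INTER_CUBIC)[:600])
E
```

```text
(no output)
```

View pics/w2c.png

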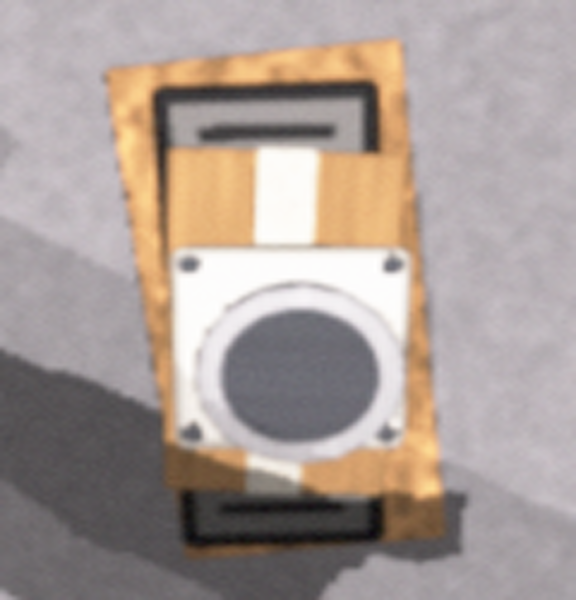

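```bash
python3 - <<'E'
from h import *
d=np.load('w2.npy'); 
c=cam('wrist'); c.Rm=d[:9].reshape(3,3); c.o=d[9:]
f=lambda P:np.array(P)/[4.8,4]+[265,40]
for n,P,z in (('tin',[(302,369),(198,369),(405,369),(302,283),(302,455)],.15),('box',[(172,248),(410,248),(408,446),(172,448)],.116),('carton',[(168,148),(404,153),(408,490),(165,485)],.08),('case',[(155,85),(378,85),(380,540),(185,545)],.044)):
    w=c.back(f(P),z)*1000; print(n,w.round(1).tolist(),w.mean(0).round(1)); 
    if len(P)==4: print([round(float(np.hypot(*(w[i]-w[i-1]))),1) for i in range(4)], 'dir', [round(float(np.degrees(np.arctan2(*(w[i]-w[j])[::-1]))),1) for i,j in ((0,3),(1,2),(1,0),(2,3))])
E
```

```text
tin [[589.6, -300.5], [568.4, -300.6], [610.7, -300.3], [589.4, -280.3], [589.9, -321.7]] [ 589.6 -300.7]
box [[561.1, -272.9], [613.8, -272.5], [615.3, -325.1], [560.2, -326.1]] [ 587.6 -299.2]
[53.2, 52.6, 52.6, 55.1] dir [89.0, 91.7, 0.4, 1.0]
carton [[558.1, -246.2], [614.6, -247.1], [619.3, -345.2], [555.5, -344.1]] [ 586.9 -295.6]
[98.0, 56.5, 98.3, 63.8] dir [88.5, 92.7, -0.9, -1.0]
case [[552.5, -225.9], [610.2, -225.4], [615.3, -370.7], [558.1, -372.9]] [ 584.  -298.7]
[147.2, 57.7, 145.4, 57.2] dir [92.2, 92.0, 0.4, 2.2]
```

```bash
python3 - <<'E'
from h import *
plan([.5895,-.3005,.143],np.pi/2)
E
```

```text
turn [-0.04 -0.1   0.74] yaw 1.571
turn [ 1.5000e-01 -6.0000e-02 -1.7926e+02] yaw 4.712
shift cm [ 4.89  0.61 17.32] pos [ 0.5842 -0.3497  0.3161] rpy [-3.141e+00 -2.000e-03  1.584e+00] j7 0.543
```

Call:
jog_arm(rows=[[[0, 0, 0.7], [4.9, 0.6, 4], 8.5], [[0, 0, 0.7], [4.9, 0.6, 8], 8.5], [[0, 0, 0.7], [4.9, 0.6, 11], 8.5], [[0, 0, 0.7], [4.9, 0.6, 13], 8.5], [[0, 0, 0.7], [4.9, 0.6, 13], 8.5]])

```text
t: 3.02
eef_pos: [0.5864, -0.296, 0.1813]
eef_rot: [-3.131, -0.007, 1.576]
contact_force: [0.2, -0.4, 0.2]
gripper_width: 0.0848
```

```bash
python3 - <<'E'
from h import *
c=cam('wrist');cv2.imwrite('pics/w3.png',c.im)
print(c.proj([[.5895,-.3005,.15]]))
plan([.5895,-.3005,.143],np.pi/2)
E
```

```text
[[326.48373154 255.59979276]]
turn [-0.31 -0.22  0.2 ] yaw 1.571
turn [   0.35   -0.48 -179.8 ] yaw 4.712
shift cm [-0.25  0.15  4.17] pos [ 0.5882 -0.2982  0.1847] rpy [-3.136 -0.004  1.574] j7 0.476
```

View pics/w3.png

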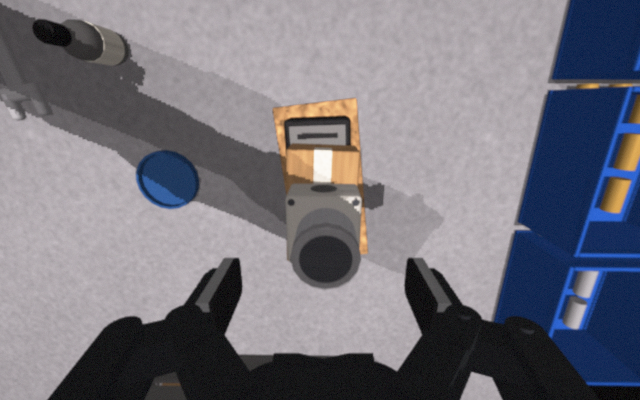

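Call:
jog_arm(rows=[[[0, 0, 0.2], [-0.25, 0.15, 2.2], 8.5], [[0, 0, 0.2], [-0.25, 0.15, 4.2], 8.5], [[0, 0, 0.2], [-0.25, 0.15, 4.2], 8.5], [[0, 0, 0.2], [-0.25, 0.15, 4.2], 8.5], [[0, 0, 0.2], [-0.25, 0.15, 4.2], 0], [[0, 0, 0.2], [-0.25, 0.15, 4.2], 0], [[0, 0, 0.2], [-0.25, 0.15, 4.2], 0], [[0, 0, 0.2], [-0.25, 0.15, 4.2], 0]])

```text
t: 3.73
eef_pos: [0.5913, -0.3046, 0.1465]
eef_rot: [3.141, 0.001, 1.568]
contact_force: [-3.4, 0.7, 7.4]
gripper_width: 0.0415
```

Call:
jog_arm(rows=[[[0, 0, 0], [0, 0, 0], 0], [[0, 0, 0], [0, 0, 0], 0], [[0, 0, 0], [0, 0, 0], 0], [[0, 0, 0], [0, 0, 0], 0]])

```text
t: 4.07
eef_pos: [0.5911, -0.3045, 0.1465]
eef_rot: [3.141, 0.001, 1.568]
contact_force: [-2.8, 1.2, 7.8]
gripper_width: 0.0422
```

```bash
python3 - <<'E'
from h import *
c=cam('wrist');cv2.imwrite('pics/w4.png',c.im)
s=r.state();print(s['gripper_width'],s['contact_force'])
plan([.419,-.2905,.25],np.pi/2)
E
```

```text
0.0419050308889322 [-1.96313626  2.02877415  7.84308149]
turn [ 0.04  0.04 -0.18] yaw 1.571
turn [ 6.0000e-02 -7.0000e-02  1.7982e+02] yaw 4.712
shift cm [  1.34 -17.21 -10.36] pos [ 0.5911 -0.3045  0.1465] rpy [3.141e+00 1.000e-03 1.568e+00] j7 0.479
```

View pics/w4.png

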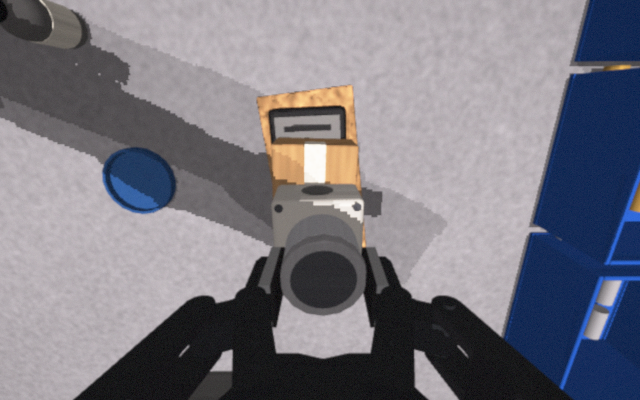

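Call:
jog_arm(rows=[[[0, 0, 0], [0, 0, -1], 0], [[0, 0, 0], [0, 0, -3], 0], [[0, 0, 0], [0, 0, -6], 0], [[0, 0, 0], [0, -3, -9], 0], [[0, 0, 0], [1.3, -7, -10], 0], [[0, 0, 0], [1.3, -11, -10], 0], [[0, 0, 0], [1.3, -13, -10], 0], [[0, 0, 0], [1.3, -13, -10], 0]])

```text
t: 4.78
eef_pos: [0.455, -0.2914, 0.2459]
eef_rot: [-3.137, -0.0, 1.563]
contact_force: [-0.8, -0.5, -0.9]
gripper_width: 0.0415
```

```bash
python3 - <<'E'
from h import *
c=cam('wrist');c=cam('wrist');cv2.imwrite('pics/w5.png',c.im)
s=r.state();print(s['t'],s['gripper_width'],s['contact_force'])
for b in blobs(c,(95,100,30),(125,255,255),0.01): print(b)
plan([.419,-.2905,.20],np.pi/2)
E
```

```text
4.8833 0.041566192431226216 [ 0.08410588  0.60667499 -0.98353061]
(array([290.9, 169.5]), 1784.0, ((419.348876953125, -290.78729248046875), (61.066375732421875, 61.388187408447266), 89.62699890136719))
(array([610.4, 217.2]), 13582.0, ((833.3062744140625, -394.0679931640625), (121.66290283203125, 388.7925720214844), 19.317073822021484))
(array([632.6,  48. ]), 849.5, ((800.57470703125, -154.6171875), (25.0219669342041, 79.97618103027344), 19.31700325012207))
turn [ 0.1   0.03 -0.23] yaw 1.571
turn [ 5.0000e-02 -1.6000e-01  1.7977e+02] yaw 4.712
shift cm [ 0.04 -4.23  4.57] pos [ 0.4612 -0.2911  0.2458] rpy [3.140e+00 1.000e-03 1.567e+00] j7 0.545
```

View pics/w5.png

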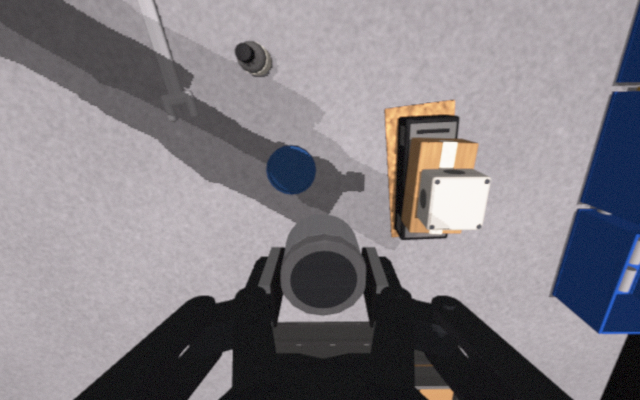

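```bash
python3 - <<'E'
from h import *
c=cam('wrist');s=r.state()
w=c.back([[323,279]],s['eef_pos'][2]+.0035)[0]; print('tin-TCP',w-s['eef_pos'][:2])
plan([.4193,-.2945,.036],np.pi/2)
E
```

```text
tin-TCP [-0.0001003   0.00188946]
turn [ 0.15  0.03 -0.15] yaw 1.571
turn [ 5.0000e-02 -2.3000e-01  1.7985e+02] yaw 4.712
shift cm [-0.37 -4.37 20.94] pos [ 0.4625 -0.2908  0.2455] rpy [3.139e+00 1.000e-03 1.568e+00] j7 0.545
```

Call:
jog_arm(rows=[[[0, 0, 0], [-0.3, -4.4, 4], 0], [[0, 0, 0], [-0.3, -4.4, 8], 0], [[0, 0, 0], [-0.3, -4.4, 12], 0], [[0, 0, 0], [-0.3, -4.4, 15], 0], [[0, 0, 0], [-0.3, -4.4, 17], 0], [[0, 0, 0], [-0.3, -4.4, 17], 0], [[0, 0, 0], [-0.3, -4.4, 17], 0], [[0, 0, 0], [-0.3, -4.4, 17], 0]])

```text
t: 5.6
eef_pos: [0.419, -0.2942, 0.0757]
eef_rot: [3.139, 0.001, 1.569]
contact_force: [0.7, 0.4, -1.0]
gripper_width: 0.0415
```

```bash
python3 - <<'E'
from h import *
c=cam('wrist');cv2.imwrite('pics/w6.png',c.im)
print(r.state()['contact_force'])
plan([.4193,-.2935,.036],np.pi/2)
E
```

```text
[-0.18734759 -0.53915375 -1.79023982]
turn [ 0.19  0.1  -0.14] yaw 1.571
turn [ 1.6000e-01 -3.0000e-01  1.7986e+02] yaw 4.712
shift cm [0.09 0.01 4.02] pos [ 0.419  -0.2943  0.0762] rpy [3.138e+00 2.000e-03 1.568e+00] j7 0.605
```

View pics/w6.png

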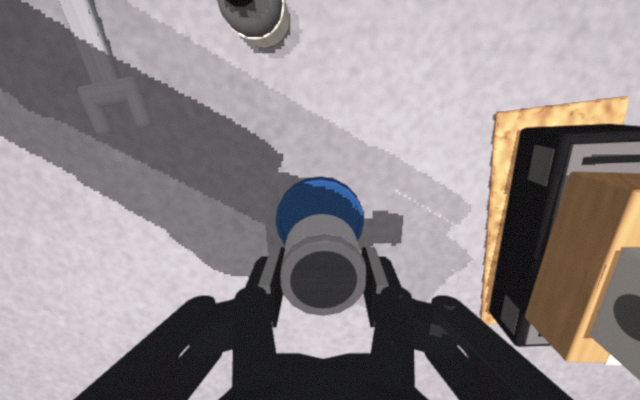

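Call:
jog_arm(rows=[[[0, 0, 0], [0.1, 0, 2.5], 0], [[0, 0, 0], [0.1, 0, 3.7], 0], [[0, 0, 0], [0.1, 0, 3.9], 0], [[0, 0, 0], [0.1, 0, 4.0], 0], [[0, 0, 0], [0.1, 0, 4.0], 0], [[0, 0, 0], [0.1, 0, 4.0], 0]])

```text
t: 6.15
eef_pos: [0.4176, -0.2929, 0.0355]
eef_rot: [3.14, 0.001, 1.568]
contact_force: [-0.2, -0.1, -1.2]
gripper_width: 0.0417
```

Call:
jog_arm(rows=[[[0, 0, 0], [0, 0, 0.1], 0], [[0, 0, 0], [0, 0, 0.2], 0], [[0, 0, 0], [0, 0, 0.2], 0]])

```text
t: 6.4
eef_pos: [0.4175, -0.2929, 0.0335]
eef_rot: [3.14, 0.001, 1.568]
contact_force: [-1.2, 0.1, 4.7]
gripper_width: 0.0413
```

Call:
jog_arm(rows=[[[0, 0, 0], [0, 0, 0], 5.5], [[0, 0, 0], [0, 0, 0], 6.5], [[0, 0, 0], [0, 0, 0], 8], [[0, 0, 0], [0, 0, 0], 8], [[0, 0, 0], [0, 0, 0], 8], [[0, 0, 0], [0, 0, -2], 8], [[0, 0, 0], [0, 0, -6], 8.5], [[0, 0, 0], [0, 0, -10], 8.5]])

```text
t: 7.07
eef_pos: [0.4161, -0.2918, 0.1327]
eef_rot: [-3.138, -0.002, 1.568]
contact_force: [0.4, -1.4, 0.5]
gripper_width: 0.0852
```

```bash
python3 - <<'E'
from h import *
c=cam('wrist');c=cam('wrist');cv2.imwrite('pics/w7.png',c.im)
print(r.state()['contact_force'])
plan([.588,-.38,.28],np.pi/2)
E
```

```text
[ 0.83980882 -0.21480494 -0.63592656]
turn [ 0.47  0.3  -0.2 ] yaw 1.571
turn [  0.47  -0.73 179.8 ] yaw 4.712
shift cm [ -8.56  16.97 -14.06] pos [ 0.4197 -0.2946  0.1376] rpy [3.133 0.005 1.567] j7 0.601
```

View pics/w7.png

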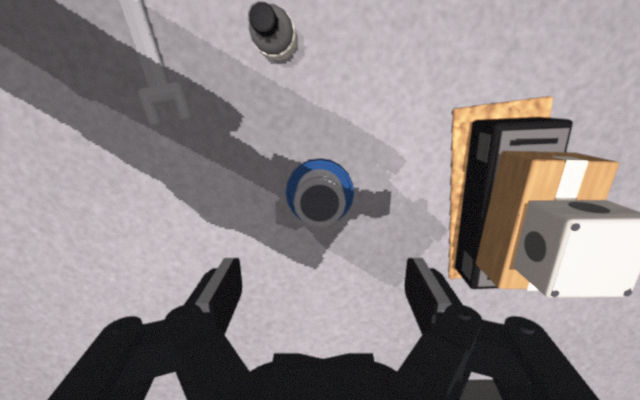

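Call:
jog_arm(rows=[[[0, 0, 0], [0, 0, -4], 8.5], [[0, 0, 0], [-3, 4, -8], 8.5], [[0, 0, 0], [-5, 8, -9], 8.5], [[0, 0, 0], [-5, 12, -9], 8.5], [[0, 0, 0], [-5, 17, -9], 8.5], [[0, 0, 0], [-5, 17, -9], 8.5], [[0, 0, 0], [-5, 17, -9], 8.5], [[0, 0, 0], [-5, 17, -9], 8.5]])

```text
t: 7.83
eef_pos: [0.588, -0.3419, 0.2213]
eef_rot: [-3.141, -0.001, 1.57]
contact_force: [-0.1, -1.1, -0.5]
gripper_width: 0.0848
```

```bash
python3 - <<'E'
from h import *
for i in range(2):c=cam('wrist')
cv2.imwrite('pics/w8.png',c.im); np.save('w8.npy',np.r_[c.Rm.ravel(),c.o])
q=c.proj([[.5876,-.2992,.116]])[0];print(q)
u,v=int(q[0]),int(q[1]);print(u-80,v-75)
cv2.imwrite('pics/w8c.png',cv2.resize(c.im[max(v-75,0):v+75,u-80:u+80],None,fx=4,fy=4,interpolation=cv2.INTER_CUBIC))
E
```

```text
[323.28719287 155.15379068]
243 80
```

View pics/w8c.png

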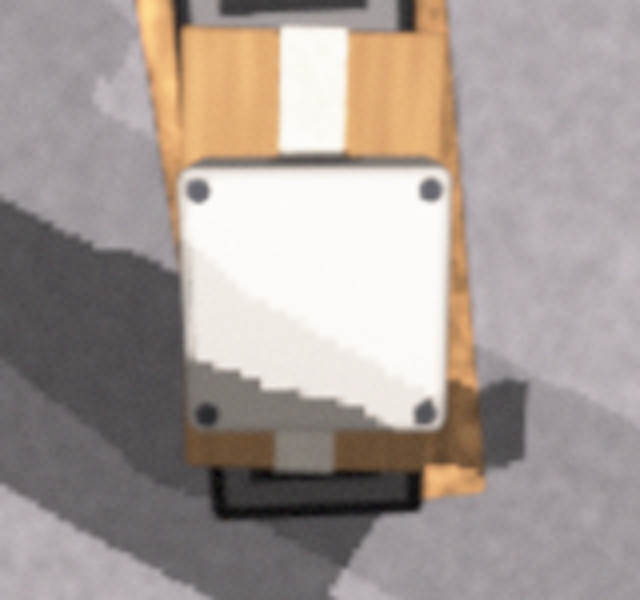

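```bash
python3 - <<'E'
from h import *
plan([.587,-.299,.108],np.pi/2)
E
```

```text
turn [-0.17 -0.03 -0.21] yaw 1.571
turn [-5.0000e-02  2.7000e-01  1.7979e+02] yaw 4.712
shift cm [ 4.42  0.19 11.38] pos [ 0.5853 -0.3432  0.2217] rpy [-3.139e+00 -1.000e-03  1.567e+00] j7 0.527
```

Call:
jog_arm(rows=[[[0, 0, -0.2], [4.4, 0.1, 3], 8.5], [[0, 0, -0.2], [4.4, 0.1, 6], 8.5], [[0, 0, -0.2], [4.4, 0.1, 8], 8.5], [[0, 0, -0.2], [4.4, 0.1, 8], 8.5], [[0, 0, -0.2], [4.4, 0.1, 8], 8.5], [[0, 0, -0.2], [4.4, 0.1, 8], 8.5]])

```text
t: 8.43
eef_pos: [0.588, -0.3011, 0.1444]
eef_rot: [3.14, 0.002, 1.569]
contact_force: [0.4, 0.1, 0.3]
gripper_width: 0.085
```

```bash
python3 - <<'E'
from h import *
c=cam('wrist');cv2.imwrite('pics/w9.png',c.im);print(c.proj([[.587,-.299,.116]]))
plan([.587,-.299,.108],np.pi/2)
E
```

```text
[[319.22411818 247.81738541]]
turn [ 0.16  0.14 -0.08] yaw 1.571
turn [  0.22  -0.25 179.92] yaw 4.712
shift cm [ 0.22 -0.16  3.68] pos [ 0.5885 -0.3012  0.1448] rpy [3.139e+00 2.000e-03 1.569e+00] j7 0.481
```

View pics/w9.png

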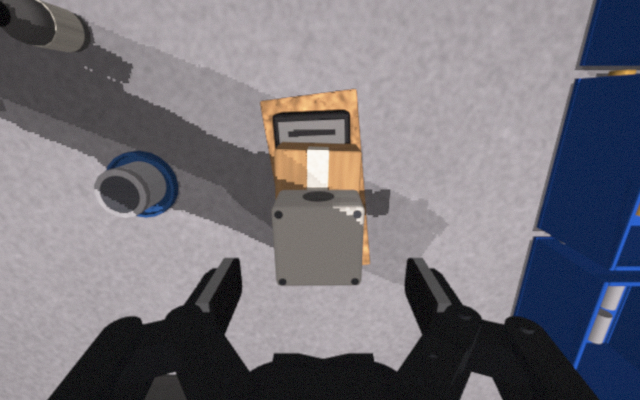

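Call:
jog_arm(rows=[[[0, 0, -0.1], [0.2, -0.15, 2], 8.5], [[0, 0, -0.1], [0.2, -0.15, 3.5], 8.5], [[0, 0, -0.1], [0.2, -0.15, 3.7], 8.5], [[0, 0, -0.1], [0.2, -0.15, 3.7], 8.5], [[0, 0, -0.1], [0.2, -0.15, 3.7], 4.5], [[0, 0, -0.1], [0.2, -0.15, 3.7], 4.5], [[0, 0, -0.1], [0.2, -0.15, 3.7], 4.5], [[0, 0, -0.1], [0.2, -0.15, 3.7], 4.5]])

```text
t: 9.15
eef_pos: [0.5875, -0.2978, 0.1074]
eef_rot: [3.139, 0.001, 1.573]
contact_force: [-0.2, 0.3, 6.0]
gripper_width: 0.0531
```

Call:
jog_arm(rows=[[[0, 0, 0], [0, 0, 0], 0], [[0, 0, 0], [0, 0, 0], 0], [[0, 0, 0], [0, 0, 0], 0]])

```text
t: 9.4
eef_pos: [0.5876, -0.2978, 0.1074]
eef_rot: [3.139, 0.001, 1.573]
contact_force: [-1.0, -0.1, 6.1]
gripper_width: 0.0526
```

Call:
jog_arm(rows=[[[0, 0, 0], [0, 0, -1], 0], [[0, 0, 0], [0, 0, -3], 0], [[0, 0, 0], [0, 0, -6], 0], [[0, 0, 0], [0, 0, -10], 0], [[0, 0, 0], [0, 0, -12], 0], [[0, 0, 0], [0, 0, -12], 0]])

```text
t: 9.9
eef_pos: [0.5896, -0.2988, 0.2322]
eef_rot: [3.131, 0.005, 1.573]
contact_force: [0.2, -1.5, -0.5]
gripper_width: 0.0531
```

```bash
python3 - <<'E'
from h import *
c=cam('wrist');cv2.imwrite('pics/w10.png',c.im);
c=cam('scene');cv2.imwrite('pics/s10.png',c.im);print(r.state()['contact_force'])
plan([.546,-.0405,.2],np.radians(71.3))
E
```

```text
[-0.5349499   0.30625801 -2.53812638]
turn [9.000e-02 1.000e-02 1.884e+01] yaw 1.244
turn [-2.0000e-02  1.3000e-01 -1.6116e+02] yaw 4.386
shift cm [25.67 -4.03  2.67] pos [ 0.5868 -0.2971  0.2269] rpy [3.14  0.    1.573] j7 0.475
```

View pics/w10.png

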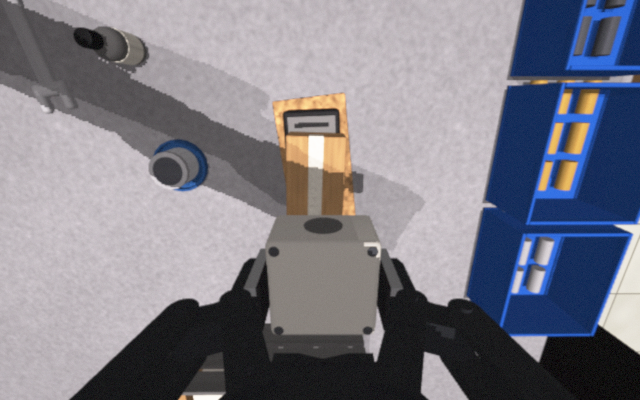

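View pics/s10.png

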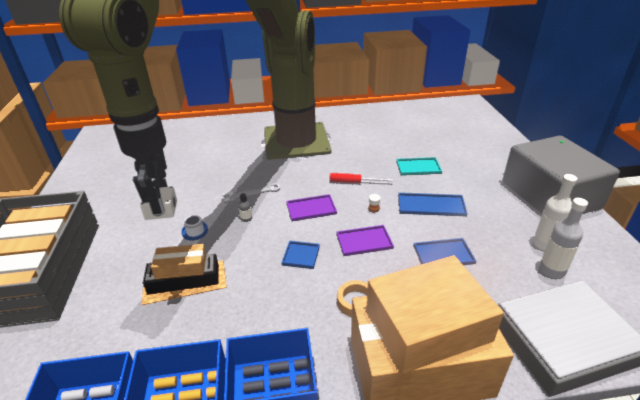

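Call:
jog_arm(rows=[[[0, 0, 6], [4, -1, 0], 0], [[0, 0, 12], [8, -2, 0], 0], [[0, 0, 18.8], [12, -3, 1], 0], [[0, 0, 18.8], [16, -4, 2], 0], [[0, 0, 18.8], [19, -4, 2.7], 0], [[0, 0, 18.8], [19, -4, 2.7], 0], [[0, 0, 18.8], [19, -4, 2.7], 0]])

```text
t: 10.58
eef_pos: [0.5449, -0.1037, 0.1969]
eef_rot: [-3.137, -0.001, 1.25]
contact_force: [0.2, -1.8, -1.7]
gripper_width: 0.0529
```

```bash
python3 - <<'E'
from h import *
for i in range(2): c=cam('wrist')
cv2.imwrite('pics/w11.png',c.im);
for b in blobs(c,(100,120,50),(125,255,255),0.01,300): print(b)
plan([.546,-.0405,.2],np.radians(71.3))
E
```

```text
(array([302.9, 118.7]), 4886.0, ((546.6607666015625, -38.75579071044922), (71.49149322509766, 72.70567321777344), 71.44239807128906))
(array([604.2, 203. ]), 25986.5, ((839.1638793945312, -313.2252197265625), (84.16426086425781, 528.7489624023438), 1.054510235786438))
turn [-0.07  0.08  0.  ] yaw 1.244
turn [-1.2e-01 -1.2e-01 -1.8e+02] yaw 4.386
shift cm [ 6.41 -2.14 -0.21] pos [ 0.5457 -0.108   0.198 ] rpy [-3.140e+00  1.000e-03  1.244e+00] j7 -0.012
```

View pics/w11.png

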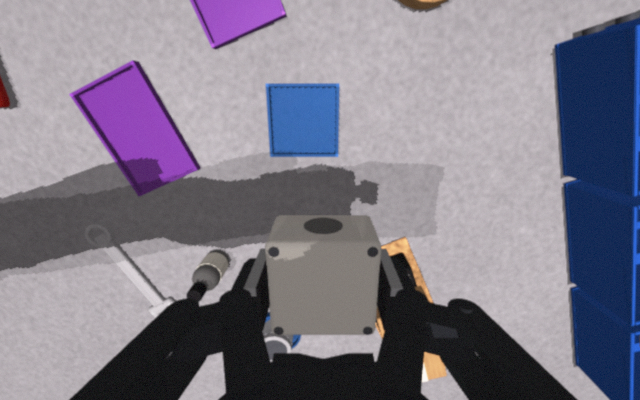

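```bash
python3 - <<'E'
from h import *
c=cam('wrist');s=r.state()
P=c.back([[274,252],[372,252],[368,331],[281,331]],s['eef_pos'][2]+.0086)
print('P',(P*1000).round(1)); Rc=rpy(s['eef_rot'])
print('off tool',(Rc.T@np.r_[P.mean(0)-s['eef_pos'][:2],0])*1000, [np.degrees(np.arctan2(*(P[i]-P[j])[::-1])) for i,j in((0,3),(1,2))],[np.hypot(*(P[i]-P[i-1])) for i in range(4)])
plan([.5465,-.0392,.06],np.radians(71.4))
E
```

```text
P [[ 532.1  -81.6]
 [ 574.1  -95.9]
 [ 560.2 -138.5]
 [ 518.7 -124.5]]
off tool [-1.12456183  0.81205629  0.00112768] [np.float64(72.60584713255984), np.float64(71.89763779960163)] [np.float64(0.04492337913541161), np.float64(0.0443482377254387), np.float64(0.04491120288784622), np.float64(0.04379291115914915)]
turn [-0.03  0.08 -0.18] yaw 1.246
turn [1.2000e-01 5.0000e-02 1.7982e+02] yaw 4.388
shift cm [ 6.63 -2.17 13.82] pos [ 0.5459 -0.1088  0.1983] rpy [-3.141e+00  1.000e-03  1.243e+00] j7 -0.012
```

Box is held square (offset ~1 mm). Move over the tray and lower.

Call:
jog_arm(rows=[[[0, 0, 0.3], [3.5, -1.1, 2], 0], [[0, 0, 0.3], [6.7, -2.2, 4], 0], [[0, 0, 0.3], [6.7, -2.2, 8], 0], [[0, 0, 0.3], [6.7, -2.2, 11], 0], [[0, 0, 0.3], [6.7, -2.2, 13], 0], [[0, 0, 0.3], [6.7, -2.2, 13.8], 0], [[0, 0, 0.3], [6.7, -2.2, 13.8], 0], [[0, 0, 0.3], [6.7, -2.2, 13.8], 0]])

```text
t: 11.4
eef_pos: [0.5473, -0.038, 0.0612]
eef_rot: [3.141, 0.0, 1.238]
contact_force: [-0.1, -0.2, -0.2]
gripper_width: 0.0533
```

```bash
python3 - <<'E'
from h import *
c=cam('wrist');cv2.imwrite('pics/w12.png',c.im);print(r.state()['contact_force'])
plan([.5465,-.0392,.033],np.radians(71.4))
E
```

```text
[ 0.58670953 -0.21872821 -0.88944904]
turn [ 0.13 -0.01 -0.46] yaw 1.246
turn [-2.0000e-02 -2.1000e-01  1.7954e+02] yaw 4.388
shift cm [-0.18 -0.09  2.88] pos [ 0.5478 -0.0378  0.0618] rpy [ 3.139 -0.     1.238] j7 -0.075
```

View pics/w12.png

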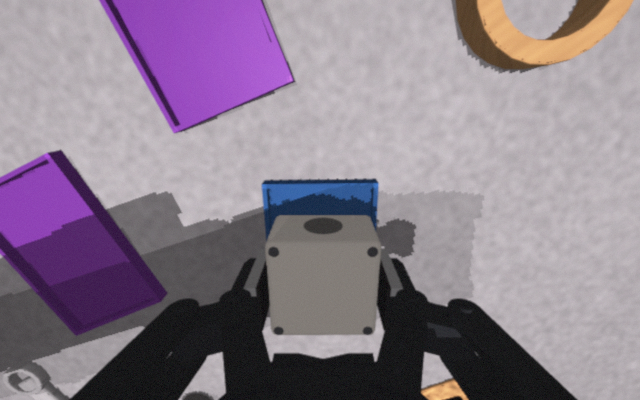

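Call:
jog_arm(rows=[[[0, 0, -0.4], [-0.15, -0.1, 1.5], 0], [[0, 0, -0.4], [-0.15, -0.1, 2.5], 0], [[0, 0, -0.4], [-0.15, -0.1, 2.8], 0], [[0, 0, -0.4], [-0.15, -0.1, 2.9], 0], [[0, 0, -0.4], [-0.15, -0.1, 3.0], 0], [[0, 0, -0.4], [-0.15, -0.1, 3.0], 0], [[0, 0, -0.4], [-0.15, -0.1, 3.0], 0]])

```text
t: 12.03
eef_pos: [0.5457, -0.0377, 0.0312]
eef_rot: [3.141, -0.0, 1.247]
contact_force: [1.3, -1.2, -1.7]
gripper_width: 0.053
```

Call:
jog_arm(rows=[[[0, 0, 0], [0, 0, 0.1], 0], [[0, 0, 0], [0, 0, 0.2], 0], [[0, 0, 0], [0, 0, 0.2], 0]])

```text
t: 12.28
eef_pos: [0.5458, -0.0377, 0.0304]
eef_rot: [3.14, -0.001, 1.247]
contact_force: [-1.8, 0.6, 12.1]
gripper_width: 0.0531
```

Call:
jog_arm(rows=[[[0, 0, 0], [0, 0, -0.1], 6], [[0, 0, 0], [0, 0, -0.1], 7.5], [[0, 0, 0], [0, 0, -0.1], 8.5], [[0, 0, 0], [0, 0, -0.1], 8.5], [[0, 0, 0], [0, 0, -2], 8.5], [[0, 0, 0], [0, 0, -6], 8.5], [[0, 0, 0], [0, 0, -10], 8.5], [[0, 0, 0], [0, 0, -14], 8.5]])

```text
t: 12.95
eef_pos: [0.5447, -0.0378, 0.1698]
eef_rot: [-3.14, 0.0, 1.247]
contact_force: [1.1, -0.1, 0.2]
gripper_width: 0.0848
```

```bash
python3 - <<'E'
from h import *
c=cam('wrist');c=cam('wrist');cv2.imwrite('pics/w13.png',c.im)
c=cam('scene');cv2.imwrite('pics/s13.png',cv2.resize(c.im[200:300,130:430],None,fx=2.6,fy=2.6,interpolation=cv2.INTER_CUBIC))
plan([.587,-.36,.20],np.radians(90))
E
```

```text
turn [  0.38  -0.05 -18.57] yaw 1.571
turn [-7.0000e-02 -5.5000e-01  1.6143e+02] yaw 4.712
shift cm [-29.26  14.02  -2.79] pos [ 0.5475 -0.038   0.1717] rpy [ 3.135e+00 -2.000e-03  1.247e+00] j7 -0.1
```

View pics/w13.png

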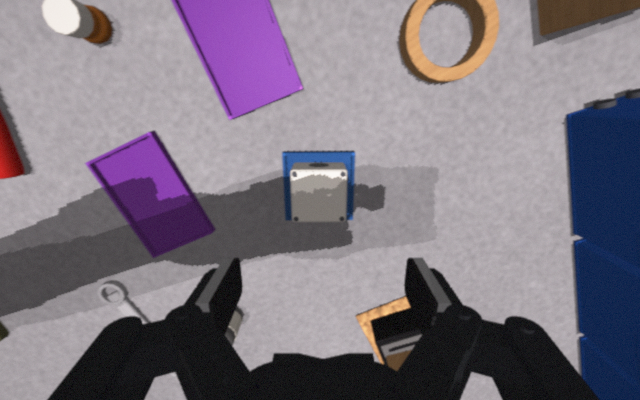

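View pics/s13.png

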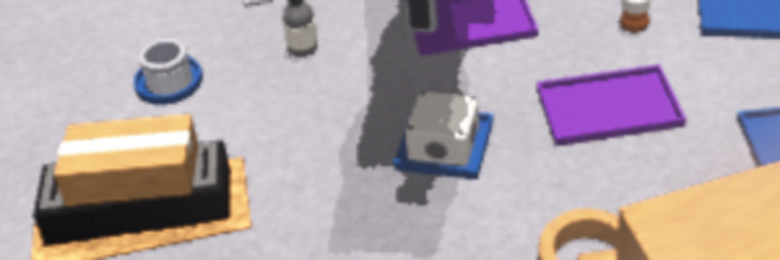

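Call:
jog_arm(rows=[[[0, 0, -6], [-4, 1.9, -2], 8.5], [[0, 0, -12], [-8, 3.8, -4], 8.5], [[0, 0, -18.6], [-12, 5.7, -5], 8.5], [[0, 0, -18.6], [-16, 7.6, -5], 8.5], [[0, 0, -18.6], [-20, 9.6, -5], 8.5], [[0, 0, -18.6], [-24, 11.5, -5], 8.5], [[0, 0, -18.6], [-29.3, 14, -5], 8.5], [[0, 0, -18.6], [-29.3, 14, -5], 8.5]])

```text
t: 13.77
eef_pos: [0.5838, -0.3611, 0.2168]
eef_rot: [-3.139, -0.002, 1.571]
contact_force: [1.7, 0.1, -0.2]
gripper_width: 0.0851
```

Call:
jog_arm(rows=[[[0, 0, 0], [0, 0, 0], 8.5], [[0, 0, 0], [0, 0, 0], 8.5]])

```text
t: 13.93
eef_pos: [0.5825, -0.3632, 0.2163]
eef_rot: [-3.138, 0.0, 1.566]
contact_force: [0.2, 0.9, 0.4]
gripper_width: 0.0848
```

```bash
python3 - <<'E'
from h import *
for i in range(2):c=cam('wrist')
np.save('w14.npy',np.r_[c.Rm.ravel(),c.o])
q=c.proj([[.5869,-.2956,.08]])[0];print(q)
u,v=int(q[0]),int(q[1]);v0=max(v-75,0);print(u-80,v0)
cv2.imwrite('pics/w14.png',c.im)
cv2.imwrite('pics/w14c.png',cv2.resize(c.im[v0:v0+150,u-80:u+80],None,fx=4,fy=4,interpolation=cv2.INTER_CUBIC))
plan([.587,-.296,.072],np.radians(90))
E
```

```text
[325.50810982 125.32461016]
245 50
turn [-0.13 -0.19  0.07] yaw 1.571
turn [   0.29   -0.21 -179.93] yaw 4.712
shift cm [ 6.16  0.31 14.5 ] pos [ 0.5843 -0.358   0.2168] rpy [-3.139e+00 -3.000e-03  1.572e+00] j7 0.543
```

View pics/w14c.png

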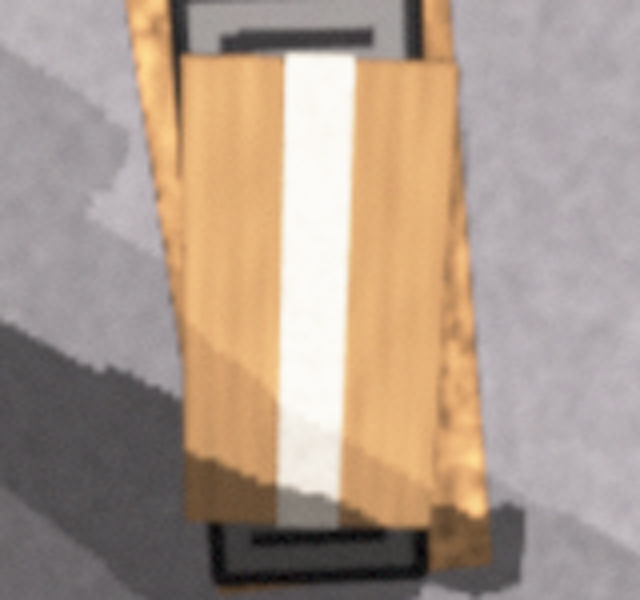

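```bash
python3 - <<'E'
from h import *
d=np.load('w14.npy'); c=cam('wrist'); c.Rm=d[:9].reshape(3,3); c.o=d[9:]
w=c.back(np.array([(182,55),(457,63),(432,527),(187,520)])/4+[245,50],.08)*1000
print(w.round(1).tolist(),w.mean(0).round(1),[round(float(np.hypot(*(w[i]-w[i-1]))),1) for i in range(4)],[round(float(np.degrees(np.arctan2(*(w[i]-w[j])[::-1]))),1) for i,j in ((0,3),(1,2),(1,0),(2,3))])
E
```

```text
[[558.1, -246.4], [614.6, -248.0], [612.7, -346.9], [555.5, -345.1]] [ 585.2 -296.6] [98.8, 56.6, 98.9, 57.2] [88.5, 88.9, -1.6, -1.8]
```

Call:
jog_arm(rows=[[[0, 0, 1.4], [6.2, 0.1, 4], 8.5], [[0, 0, 1.4], [6.2, 0.1, 8], 8.5], [[0, 0, 1.4], [6.2, 0.1, 10], 8.5], [[0, 0, 1.4], [6.2, 0.1, 10], 8.5], [[0, 0, 1.4], [6.2, 0.1, 10], 8.5], [[0, 0, 1.4], [6.2, 0.1, 10], 8.5]])

```text
t: 14.58
eef_pos: [0.5867, -0.2988, 0.1206]
eef_rot: [3.139, 0.002, 1.547]
contact_force: [0.6, -0.8, 0.2]
gripper_width: 0.0852
```

```bash
python3 - <<'E'
from h import *
c=cam('wrist');cv2.imwrite('pics/w15.png',c.im);print(c.proj([[.5852,-.2966,.08],[.5581,-.2464,.08],[.6146,-.248,.08]]))
plan([.5853,-.2965,.072],np.radians(88.6))
E
```

```text
[[318.4108156  238.36641718]
 [268.96705901 161.23541993]
 [366.75827231 161.56739205]]
turn [ 0.24  0.19 -0.02] yaw 1.546
turn [  0.29  -0.37 179.98] yaw 4.688
shift cm [ 0.34 -0.21  4.94] pos [ 0.5871 -0.2998  0.1215] rpy [3.137e+00 3.000e-03 1.546e+00] j7 0.456
```

View pics/w15.png

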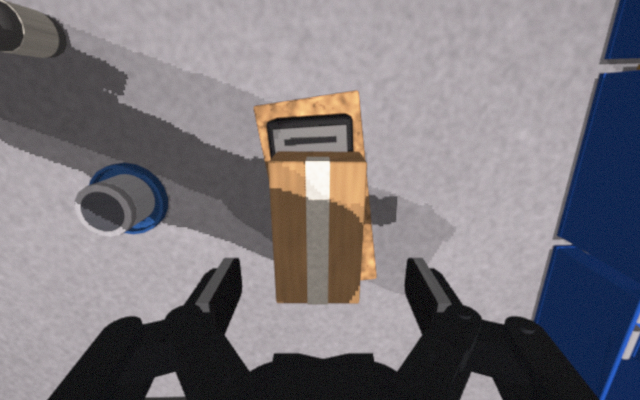

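Call:
jog_arm(rows=[[[0, 0, 0], [0.3, -0.2, 2.5], 8.5], [[0, 0, 0], [0.3, -0.2, 4.5], 8.5], [[0, 0, 0], [0.3, -0.2, 4.9], 8.5], [[0, 0, 0], [0.3, -0.2, 4.9], 8.5], [[0, 0, 0], [0.3, -0.2, 4.9], 8.5], [[0, 0, 0], [0.3, -0.2, 4.9], 4.5], [[0, 0, 0], [0.3, -0.2, 4.9], 4.5], [[0, 0, 0], [0.3, -0.2, 4.9], 4.5]])

```text
t: 15.3
eef_pos: [0.5845, -0.2953, 0.0715]
eef_rot: [3.139, 0.001, 1.547]
contact_force: [0.1, -0.8, 3.6]
gripper_width: 0.0569
```

Call:
jog_arm(rows=[[[0, 0, 0], [0, 0, 0], 0], [[0, 0, 0], [0, 0, 0], 0], [[0, 0, 0], [0, 0, 0], 0]])

```text
t: 15.55
eef_pos: [0.5845, -0.2953, 0.0715]
eef_rot: [3.139, 0.001, 1.547]
contact_force: [-1.3, -0.1, 5.9]
gripper_width: 0.0567
```

Call:
jog_arm(rows=[[[0, 0, 0], [0, 0, -1], 0], [[0, 0, 0], [0, 0, -3], 0], [[0, 0, 0], [0, 0, -6], 0], [[0, 0, 0], [0, 0, -10], 0], [[0, 0, 0], [0, 0, -14], 0], [[0, 0, 0], [0, 0, -14], 0], [[0, 0, 0], [0, 0, -14], 0]])

```text
t: 16.13
eef_pos: [0.5853, -0.2954, 0.2132]
eef_rot: [3.136, 0.002, 1.547]
contact_force: [-0.2, -0.2, -2.4]
gripper_width: 0.0569
```

```bash
python3 - <<'E'
from h import *
c=cam('wrist');c=cam('wrist');cv2.imwrite('pics/w16.png',c.im)
plan([.59,.20,.21],np.radians(89.7))
E
```

```text
turn [-0.11 -0.07 -1.05] yaw 1.566
turn [-1.1000e-01  1.7000e-01  1.7895e+02] yaw 4.707
shift cm [ 4.94e+01 -4.50e-01 -3.00e-02] pos [ 0.5829 -0.2939  0.2091] rpy [-3.140e+00 -1.000e-03  1.547e+00] j7 0.447
```

View pics/w16.png

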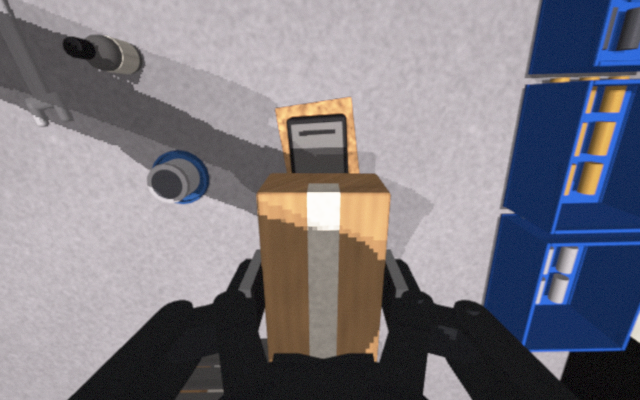

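Call:
jog_arm(rows=[[[0, 0, 0], [4, 0, 0], 0], [[0, 0, 0], [8, 0, 0], 0], [[0, 0, 0], [12, 0, 0], 0], [[0, 0, 0], [16, 0, 0], 0], [[0, 0, 0], [20, 0, 0], 0], [[0, 0, 0], [24, 0, 0], 0], [[0, 0, 0], [28, 0, 0], 0], [[0, 0, 0], [32, 0, 0], 0]])

```text
t: 16.9
eef_pos: [0.5896, 0.0272, 0.2078]
eef_rot: [-3.137, 0.0, 1.547]
contact_force: [1.1, -0.1, -2.1]
gripper_width: 0.0569
```

Call:
jog_arm(rows=[[[0, 0, -1], [4, -0.2, 0], 0], [[0, 0, -1], [8, -0.4, 0], 0], [[0, 0, -1], [12, -0.5, 0], 0], [[0, 0, -1], [14, -0.5, 0], 0], [[0, 0, -1], [14, -0.5, 0], 0], [[0, 0, -1], [14, -0.5, 0], 0], [[0, 0, -1], [14, -0.5, 0], 0]])

```text
t: 17.48
eef_pos: [0.5888, 0.1637, 0.2083]
eef_rot: [-3.139, 0.003, 1.563]
contact_force: [0.9, -1.3, -2.6]
gripper_width: 0.057
```

```bash
python3 - <<'E'
from h import *
c=cam('wrist');c=cam('wrist');cv2.imwrite('pics/w17.png',c.im)
for b in blobs(c,(100,120,50),(125,255,255),0.01,300): print(b)
plan([.59,.20,.21],np.radians(89.7))
E
```

```text
(array([559.1, 357.2]), 3271.5, ((940.2676391601562, -104.92294311523438), (68.87004089355469, 235.1412353515625), 45.57480239868164))
(array([327.4,  58.4]), 8976.0, ((595.7720947265625, 282.10833740234375), (110.87831115722656, 76.9496841430664), 89.09156799316406))
(array([143.2,  53.4]), 9127.0, ((409.3846740722656, 293.1631774902344), (112.80770874023438, 82.72559356689453), 76.61866760253906))
turn [-0.09  0.12 -0.24] yaw 1.566
turn [1.9000e-01 1.5000e-01 1.7976e+02] yaw 4.707
shift cm [ 3.72  0.02 -0.11] pos [0.5895 0.1628 0.209 ] rpy [-3.140e+00  2.000e-03  1.561e+00] j7 -0.212
```

View pics/w17.png

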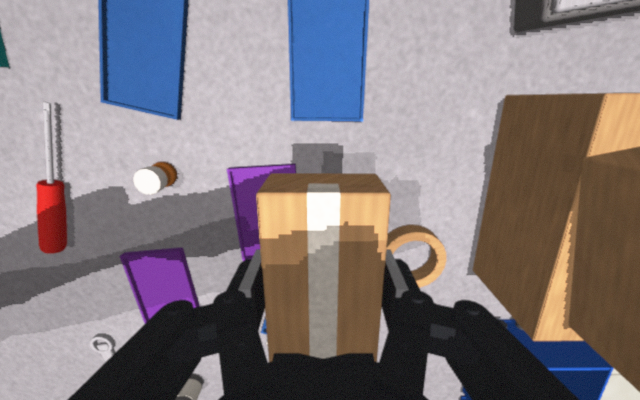

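Call:
jog_arm(rows=[[[0, 0, 0], [2.5, 0, -1.5], 0], [[0, 0, 0], [2.5, 0, -1.5], 0], [[0, 0, 0], [2.5, 0, -1.5], 0], [[0, 0, 0], [2.5, 0, -1.5], 0]])

```text
t: 17.92
eef_pos: [0.5899, 0.1888, 0.2246]
eef_rot: [-3.141, 0.001, 1.563]
contact_force: [-0.2, -0.4, -2.1]
gripper_width: 0.0568
```

```bash
python3 - <<'E'
from h import *
c=cam('wrist');c=cam('wrist');cv2.imwrite('pics/w18.png',c.im)
for b in blobs(c,(100,120,50),(125,255,255),0.01,300): print(b)
s=r.state()
# carton top corners near edge
P=c.back([[258,193],[389,193]],s['eef_pos'][2]+.0085);print((P*1000).round(1),s['eef_pos'],s['eef_rot'])
plan([.5955,.2835,.08],np.radians(89.5))
E
```

```text
(array([561.5, 369.3]), 1280.5, ((965.3602294921875, -129.0367431640625), (35.83926773071289, 151.2539825439453), 45.7313117980957))
(array([326.4,  82.1]), 8080.5, ((595.8739013671875, 286.13067626953125), (118.83821105957031, 76.68321990966797), 89.04792022705078))
(array([156. ,  64.3]), 10305.0, ((412.7632751464844, 308.1475830078125), (143.13279724121094, 82.33084869384766), 76.67393493652344))
[[563.9 236.8]
 [619.2 236.3]] [0.58975722 0.18839523 0.22433963] [-3.14072186e+00  1.34105273e-03  1.56220773e+00]
turn [-0.05  0.08  0.01] yaw 1.562
turn [-1.2000e-01 -8.0000e-02 -1.7999e+02] yaw 4.704
shift cm [ 9.53  0.51 14.42] pos [0.5898 0.1884 0.2243] rpy [-3.141e+00  1.000e-03  1.562e+00] j7 -0.251
```

View pics/w18.png

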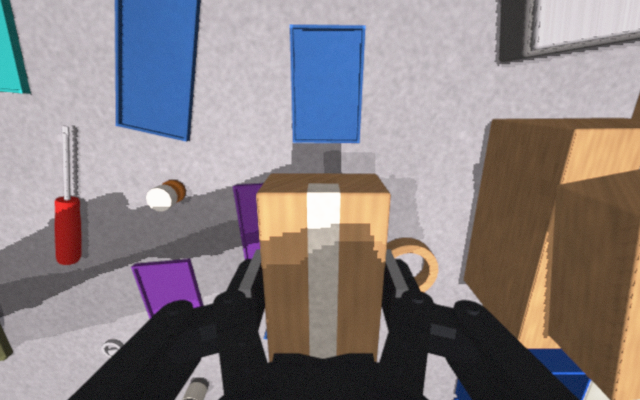

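Call:
jog_arm(rows=[[[0, 0, 0.4], [4, 0.4, 1], 0], [[0, 0, 0.4], [8, 0.4, 3], 0], [[0, 0, 0.4], [9.9, 0.5, 6], 0], [[0, 0, 0.4], [9.9, 0.5, 10], 0], [[0, 0, 0.4], [9.9, 0.5, 13.5], 0], [[0, 0, 0.4], [9.9, 0.5, 16], 0], [[0, 0, 0.4], [9.9, 0.5, 16], 0], [[0, 0, 0.4], [9.9, 0.5, 16], 0]])

```text
t: 18.68
eef_pos: [0.5949, 0.2878, 0.0635]
eef_rot: [-3.139, 0.002, 1.556]
contact_force: [1.0, 0.6, -2.1]
gripper_width: 0.057
```

```bash
python3 - <<'E'
from h import *
c=cam('wrist');c=cam('wrist');cv2.imwrite('pics/w19.png',c.im)
print(r.state()['contact_force'])
plan([.5945,.287,.033],np.radians(89.2))
E
```

```text
[ 0.28881535  0.06841791 -1.9511917 ]
turn [ 0.19 -0.07 -0.02] yaw 1.557
turn [-1.1000e-01 -3.1000e-01  1.7997e+02] yaw 4.698
shift cm [-0.23 -0.29  3.37] pos [0.5973 0.2892 0.0667] rpy [ 3.138e+00 -1.000e-03  1.556e+00] j7 -0.359
```

View pics/w19.png

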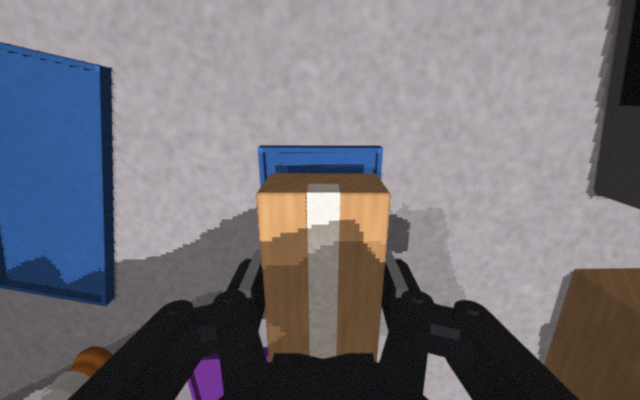

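Call:
jog_arm(rows=[[[0, 0, 0], [-0.2, -0.2, 1.2], 0], [[0, 0, 0], [-0.2, -0.2, 2.4], 0], [[0, 0, 0], [-0.2, -0.2, 3.1], 0], [[0, 0, 0], [-0.2, -0.2, 3.3], 0], [[0, 0, 0], [-0.2, -0.2, 3.4], 0], [[0, 0, 0], [-0.2, -0.2, 3.5], 0], [[0, 0, 0], [-0.2, -0.2, 3.5], 0], [[0, 0, 0], [-0.2, -0.2, 3.5], 0]])

```text
t: 19.45
eef_pos: [0.5937, 0.2875, 0.0306]
eef_rot: [3.141, -0.0, 1.557]
contact_force: [-2.4, -0.2, 2.8]
gripper_width: 0.0566
```

Call:
jog_arm(rows=[[[0, 0, 0], [0, 0, 0.1], 0], [[0, 0, 0], [0, 0, 0.1], 0]])

```text
t: 19.62
eef_pos: [0.5937, 0.2875, 0.0305]
eef_rot: [3.141, -0.001, 1.557]
contact_force: [-4.5, -0.9, 9.2]
gripper_width: 0.0568
```

Call:
jog_arm(rows=[[[0, 0, 0], [0, 0, -0.1], 6.2], [[0, 0, 0], [0, 0, -0.1], 7.5], [[0, 0, 0], [0, 0, -0.1], 8.5], [[0, 0, 0], [0, 0, -0.1], 8.5], [[0, 0, 0], [0, 0, -2], 8.5], [[0, 0, 0], [0, 0, -6], 8.5], [[0, 0, 0], [0, 0, -10], 8.5], [[0, 0, 0], [0, 0, -14], 8.5]])

```text
t: 20.28
eef_pos: [0.5932, 0.2871, 0.1697]
eef_rot: [-3.141, 0.001, 1.557]
contact_force: [0.6, 0.2, 0.1]
gripper_width: 0.0852
```

```bash
python3 - <<'E'
from h import *
c=cam('wrist');c=cam('wrist');cv2.imwrite('pics/w20.png',c.im)
plan([.585,-.385,.20],np.radians(92))
E
```

```text
turn [ 0.75 -0.34 -2.79] yaw 1.606
turn [ -0.52  -1.16 177.21] yaw 4.747
shift cm [-67.4   -0.37  -2.82] pos [0.5983 0.289  0.176 ] rpy [ 3.129 -0.006  1.557] j7 -0.375
```

View pics/w20.png

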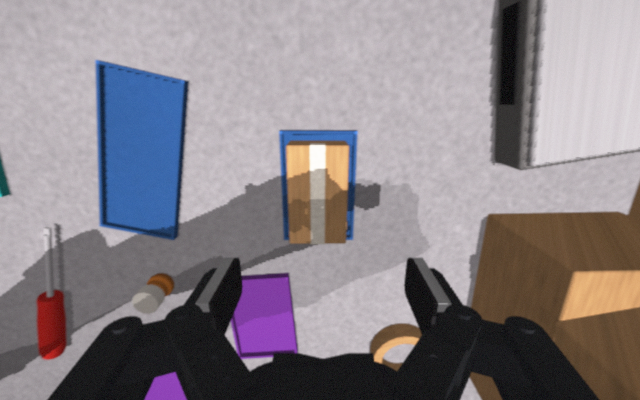

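```bash
python3 - <<'E'
from h import *
for i in range(3):
    c=cam('wrist')
    for b in blobs(c,(100,120,50),(125,255,255),0.01,3000): print(b)
c=cam('scene');cv2.imwrite('pics/s20.png',cv2.resize(c.im[150:300,320:490],None,fx=4,fy=4,interpolation=cv2.INTER_CUBIC))
c=cam('top');
for b in blobs(c,(100,120,50),(125,255,255),0.01): print(b)
cv2.imwrite('pics/t20.png',cv2.resize(c.im[120:260,160:460],None,fx=2.6,fy=2.6,interpolation=cv2.INTER_CUBIC))
E
```

```text
(array([136. , 149.4]), 13651.5, ((415.68524169921875, 320.7587890625), (168.4163360595703, 82.41177368164062), 76.68202209472656))
(array([137.1, 148.2]), 13871.5, ((415.4199523925781, 320.58172607421875), (168.40980529785156, 82.30986022949219), 76.61883544921875))
(array([138.7, 147.5]), 14051.5, ((415.58209228515625, 320.6297302246094), (168.52310180664062, 82.4428482055664), 76.6015853881836))
(array([225.2, 226.3]), 1115.5, ((409.2559814453125, 309.5), (151.97021484375, 78.1406478881836), 76.58702087402344))
(array([338.8, 184.2]), 93.5, ((543.5576782226562, -40.50752258300781), (70.45050048828125, 71.13880920410156), 71.3478775024414))
(array([240.6, 172.2]), 76.0, ((591.4258422851562, 275.2435302734375), (76.29948425292969, 99.16099548339844), 0.7607356905937195))
(array([415.2,  73.9]), 6936.5, ((881.0361938476562, -285.8955078125), (468.1797180175781, 155.15696716308594), 89.75049591064453))
```

View pics/s20.png

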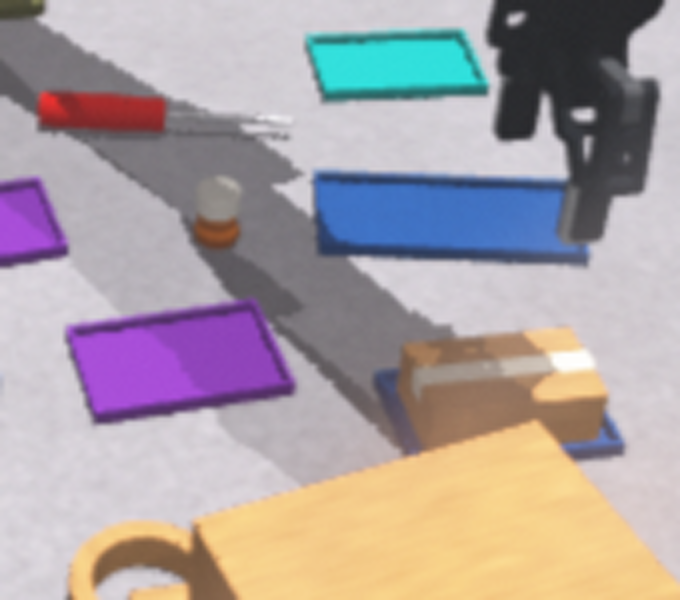

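View pics/t20.png

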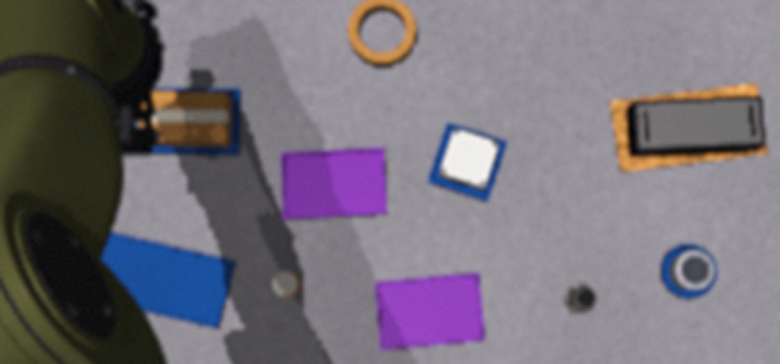

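Call:
jog_arm(rows=[[[0, 0, 0], [-4, 0, -2], 8.5], [[0, 0, 0], [-8, 0, -4], 8.5], [[0, 0, 0], [-12, 0, -4], 8.5], [[0, 0, 0], [-16, 0, -4], 8.5], [[0, 0, 0], [-20, 0, -4], 8.5], [[0, 0, 0], [-24, 0, -4], 8.5], [[0, 0, 0], [-28, 0, -4], 8.5], [[0, 0, 0], [-32, 0, -4], 8.5]])

```text
t: 21.3
eef_pos: [0.588, -0.0345, 0.2071]
eef_rot: [-3.138, -0.0, 1.558]
contact_force: [1.2, 0.9, -0.4]
gripper_width: 0.0851
```

Call:
jog_arm(rows=[[[0, 0, -2.8], [-4, 0, 0], 8.5], [[0, 0, -2.8], [-8, 0, 0], 8.5], [[0, 0, -2.8], [-12, 0, 0], 8.5], [[0, 0, -2.8], [-16, 0, 0], 8.5], [[0, 0, -2.8], [-20, 0, 0], 8.5], [[0, 0, -2.8], [-24, 0, 0], 8.5], [[0, 0, -2.8], [-28, 0, 0], 8.5], [[0, 0, -2.8], [-32, 0, 0], 8.5]])

```text
t: 21.97
eef_pos: [0.5838, -0.3541, 0.2067]
eef_rot: [-3.139, -0.002, 1.606]
contact_force: [0.8, -0.4, 0.1]
gripper_width: 0.0854
```

Call:
jog_arm(rows=[[[0, 0, 0], [-3, -0.5, 0], 8.5], [[0, 0, 0], [-3, -0.5, 0], 8.5], [[0, 0, 0], [-3, -0.5, 0], 8.5], [[0, 0, 0], [-3, -0.5, 0], 8.5]])

```text
t: 22.3
eef_pos: [0.5807, -0.3815, 0.2069]
eef_rot: [-3.14, -0.003, 1.607]
contact_force: [0.6, 0.3, 0.4]
gripper_width: 0.0847
```

```bash
python3 - <<'E'
from h import *
for i in range(2):c=cam('wrist')
np.save('w21.npy',np.r_[c.Rm.ravel(),c.o])
q=c.proj([[.584,-.2987,.044]])[0];print(q)
u,v=int(q[0]),int(q[1]);v0=max(v-75,0);print(u-80,v0)
cv2.imwrite('pics/w21c.png',cv2.resize(c.im[v0:v0+150,u-80:u+80],None,fx=4,fy=4,interpolation=cv2.INTER_CUBIC))
plan([.584,-.2987,.033],np.radians(92))
E
```

```text
[327.73714603 104.2028546 ]
247 29
turn [-0.04 -0.15  0.19] yaw 1.606
turn [ 2.4000e-01 -7.0000e-02 -1.7981e+02] yaw 4.747
shift cm [ 8.09  0.56 17.49] pos [ 0.5816 -0.3802  0.2077] rpy [-3.141e+00 -3.000e-03  1.609e+00] j7 0.598
```

View pics/w21c.png

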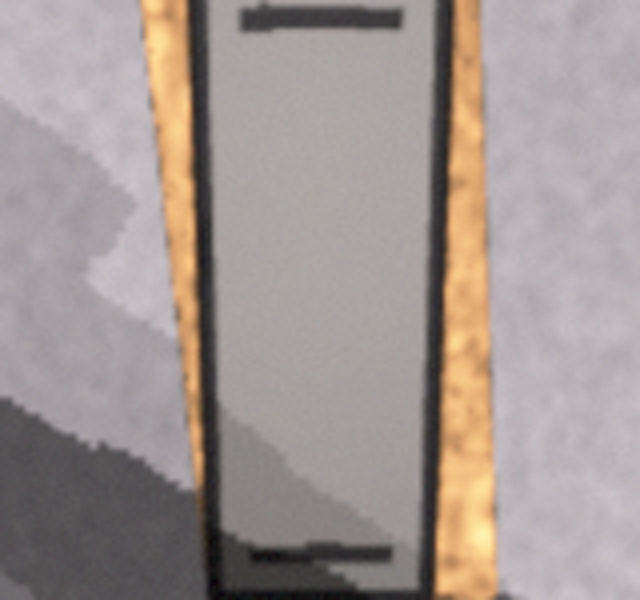

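```bash
python3 - <<'E'
from h import *
d=np.load('w21.npy'); c=cam('wrist'); c.Rm=d[:9].reshape(3,3); c.o=d[9:]
w=c.back(np.array([(191,10),(453,10),(432,590),(207,590),(321,18),(321,552)])/4+[247,29],.044)*1000
print(w.round(1).tolist(),w[4:].mean(0),[round(float(np.degrees(np.arctan2(*(w[i]-w[j])[::-1]))),1) for i,j in ((0,3),(1,2),(4,5))])
cv2.imwrite('pics/w21.png',c.im)
E
```

```text
[[552.5, -239.2], [609.9, -237.1], [614.9, -367.9], [557.3, -370.1], [581.1, -239.7], [586.1, -359.1]] [ 583.56863246 -299.40271958] [92.1, 92.2, 92.4]
```

View pics/w21.png

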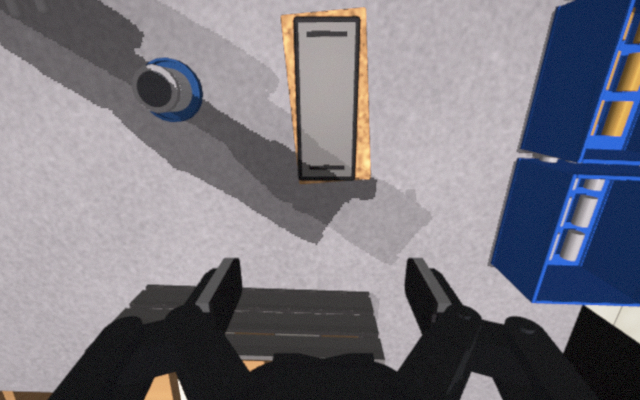

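Call:
jog_arm(rows=[[[0, 0, 0.1], [4, 0.3, 3], 8.5], [[0, 0, 0.1], [8, 0.4, 6], 8.5], [[0, 0, 0.1], [8, 0.4, 9], 8.5], [[0, 0, 0.1], [8, 0.4, 11], 8.5], [[0, 0, 0.1], [8, 0.4, 11], 8.5], [[0, 0, 0.1], [8, 0.4, 11], 8.5], [[0, 0, 0.1], [8, 0.4, 11], 8.5]])

```text
t: 23.03
eef_pos: [0.5833, -0.3039, 0.1005]
eef_rot: [3.139, 0.002, 1.604]
contact_force: [-0.2, -0.3, 0.2]
gripper_width: 0.085
```

```bash
python3 - <<'E'
from h import *
c=cam('wrist');cv2.imwrite('pics/w22.png',c.im);
plan([.5833,-.299,.034],np.radians(92.1))
E
```

```text
turn [ 0.2   0.16 -0.21] yaw 1.607
turn [  0.24  -0.31 179.79] yaw 4.749
shift cm [ 0.54 -0.02  6.69] pos [ 0.5835 -0.3042  0.1009] rpy [3.138e+00 3.000e-03 1.604e+00] j7 0.506
```

View pics/w22.png

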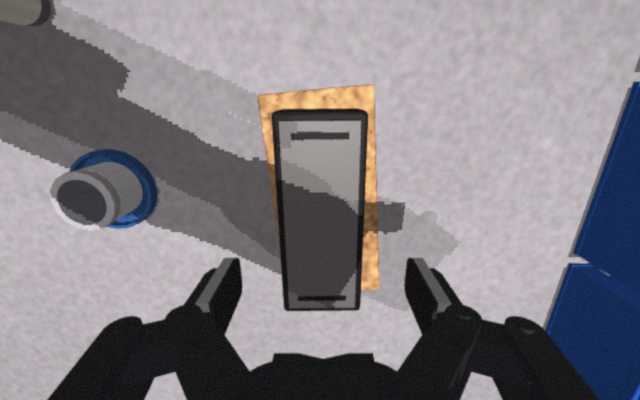

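Call:
jog_arm(rows=[[[0, 0, -0.2], [0.5, 0, 3], 8.5], [[0, 0, -0.2], [0.5, 0, 5.5], 8.5], [[0, 0, -0.2], [0.5, 0, 6.6], 8.5], [[0, 0, -0.2], [0.5, 0, 6.7], 8.5], [[0, 0, -0.2], [0.5, 0, 6.7], 8.5], [[0, 0, -0.2], [0.5, 0, 6.7], 4.5], [[0, 0, -0.2], [0.5, 0, 6.7], 4.5], [[0, 0, -0.2], [0.5, 0, 6.7], 4.5]])

```text
t: 23.75
eef_pos: [0.5828, -0.2986, 0.0338]
eef_rot: [3.14, 0.002, 1.608]
contact_force: [-1.7, 0.9, 8.7]
gripper_width: 0.0587
```

Call:
jog_arm(rows=[[[0, 0, 0], [0, 0, 0], 0], [[0, 0, 0], [0, 0, 0], 0], [[0, 0, 0], [0, 0, 0], 0], [[0, 0, 0], [0, 0, 0], 0]])

```text
t: 24.08
eef_pos: [0.5827, -0.2986, 0.0338]
eef_rot: [3.14, 0.002, 1.608]
contact_force: [-1.4, 0.5, 7.5]
gripper_width: 0.0585
```

Call:
jog_arm(rows=[[[0, 0, 0], [0, 0, -1], 0], [[0, 0, 0], [0, 0, -3], 0], [[0, 0, 0], [0, 0, -6], 0], [[0, 0, 0], [0, 0, -10], 0], [[0, 0, 0], [0, 0, -14], 0], [[0, 0, 0], [0, 0, -17], 0], [[0, 0, 0], [0, 0, -17], 0]])

```text
t: 24.67
eef_pos: [0.5857, -0.2998, 0.2098]
eef_rot: [3.129, 0.006, 1.608]
contact_force: [1.7, -1.1, -2.5]
gripper_width: 0.0587
```

```bash
python3 - <<'E'
from h import *
c=cam('wrist');c=cam('wrist');cv2.imwrite('pics/w23.png',c.im);print(r.state()['contact_force'])
plan([.415,.22,.20],np.radians(76.6))
E
```

```text
[-0.60879926 -0.50120509 -5.42292372]
turn [ 0.12  0.02 15.54] yaw 1.337
turn [-3.0000e-02  1.7000e-01 -1.6446e+02] yaw 4.479
shift cm [ 52.35 -14.78   0.25] pos [ 0.5822 -0.2976  0.2031] rpy [3.140e+00 1.000e-03 1.608e+00] j7 0.498
```

View pics/w23.png

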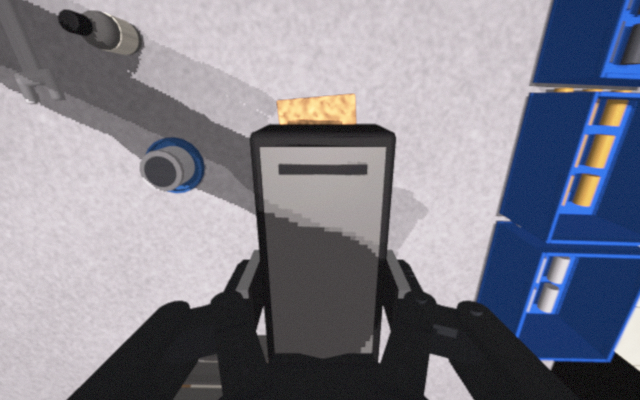

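Call:
jog_arm(rows=[[[0, 0, 2], [4, -0.5, -1], 0], [[0, 0, 4], [8, -1, -1], 0], [[0, 0, 6], [12, -1.5, -1], 0], [[0, 0, 8], [16, -2, -1], 0], [[0, 0, 10], [20, -2, -1], 0], [[0, 0, 12], [24, -2.5, -1], 0], [[0, 0, 14], [28, -3, -1], 0], [[0, 0, 15.5], [32, -3.3, -1], 0]])

```text
t: 25.43
eef_pos: [0.5342, 0.0227, 0.2097]
eef_rot: [-3.136, 0.002, 1.336]
contact_force: [0.1, 0.2, -4.1]
gripper_width: 0.0588
```

```bash
python3 - <<'E'
from h import *
plan([.535,.23,.22],np.radians(76.6))
E
```

```text
turn [-0.32  0.1  -0.07] yaw 1.337
turn [1.5000e-01 5.0000e-01 1.7993e+02] yaw 4.479
shift cm [20.18 -4.75 -1.04] pos [0.5342 0.0227 0.2097] rpy [-3.136e+00  2.000e-03  1.336e+00] j7 -0.164
```

Call:
jog_arm(rows=[[[0, 0, 0], [4, -1, -1], 0], [[0, 0, 0], [8, -2, -1], 0], [[0, 0, 0], [12, -3, -1], 0], [[0, 0, 0], [16, -4, -1], 0], [[0, 0, 0], [20, -4.8, -1], 0], [[0, 0, 0], [20, -4.8, -1], 0], [[0, 0, 0], [20, -4.8, -1], 0], [[0, 0, 0], [20, -4.8, -1], 0]])

```text
t: 26.1
eef_pos: [0.535, 0.2259, 0.2198]
eef_rot: [-3.138, 0.004, 1.338]
contact_force: [-0.2, -0.7, -3.9]
gripper_width: 0.0589
```

```bash
python3 - <<'E'
from h import *
c=cam('wrist');c=cam('wrist');cv2.imwrite('pics/w24.png',c.im)
for b in blobs(c,(100,120,50),(125,255,255),0.01,3000): print(b)
s=r.state()
P=c.back([[258,147],[390,147]],s['eef_pos'][2]+.0102)
Rc=rpy(s['eef_rot']); print([(Rc.T@np.r_[p-s['eef_pos'][:2],0]*1000).round(1) for p in P])
plan([.415,.32,.20],np.radians(76.6))
E
```

```text
(array([593.9, 351.5]), 6753.0, ((866.0098876953125, -147.93292236328125), (132.38365173339844, 227.60299682617188), 6.327456474304199))
(array([195.6, 109.3]), 11288.5, ((415.0464782714844, 320.6427307128906), (167.57460021972656, 81.04576110839844), 76.5678939819336))
[array([ 68.5, -25.2,  -0.2]), array([68.5, 26.6, -0.2])]
turn [-0.1   0.17 -0.1 ] yaw 1.337
turn [2.600e-01 1.600e-01 1.799e+02] yaw 4.479
shift cm [  6.48 -14.     2.07] pos [0.536  0.2244 0.2206] rpy [-3.140e+00  3.000e-03  1.335e+00] j7 -0.491
```

View pics/w24.png

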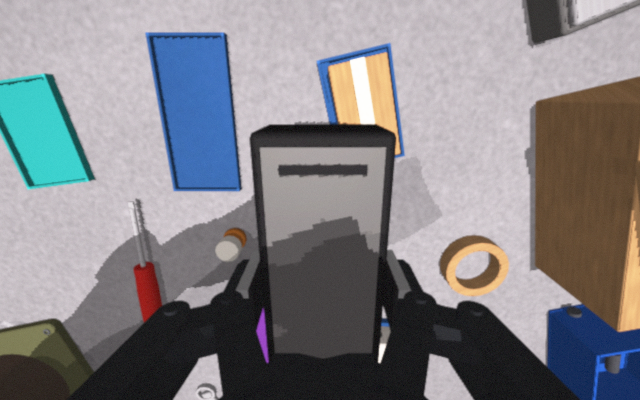

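Call:
jog_arm(rows=[[[0, 0, 0.1], [2, -4, 0], 0], [[0, 0, 0.1], [4, -8, 0], 0], [[0, 0, 0.1], [6, -12, 1], 0], [[0, 0, 0.1], [6.5, -14, 4], 0], [[0, 0, 0.1], [6.5, -14, 8], 0], [[0, 0, 0.1], [6.5, -14, 12], 0], [[0, 0, 0.1], [6.5, -14, 14], 0], [[0, 0, 0.1], [6.5, -14, 14], 0]])

```text
t: 26.87
eef_pos: [0.4135, 0.3191, 0.0779]
eef_rot: [-3.137, 0.007, 1.334]
contact_force: [-0.7, -0.0, -5.0]
gripper_width: 0.0592
```

```bash
python3 - <<'E'
from h import *
c=cam('wrist');c=cam('wrist');c=cam('wrist');cv2.imwrite('pics/w25.png',c.im);print(r.state()['contact_force'])
plan([.4145,.321,.035],np.radians(76.6))
E
```

```text
[ 0.98086718 -0.0224689  -4.2782392 ]
turn [ 0.09 -0.06 -0.18] yaw 1.337
turn [-9.0000e-02 -1.4000e-01  1.7982e+02] yaw 4.479
shift cm [-0.12 -0.23  4.78] pos [0.4169 0.3216 0.0828] rpy [ 3.140e+00 -1.000e-03  1.334e+00] j7 -0.646
```

View pics/w25.png

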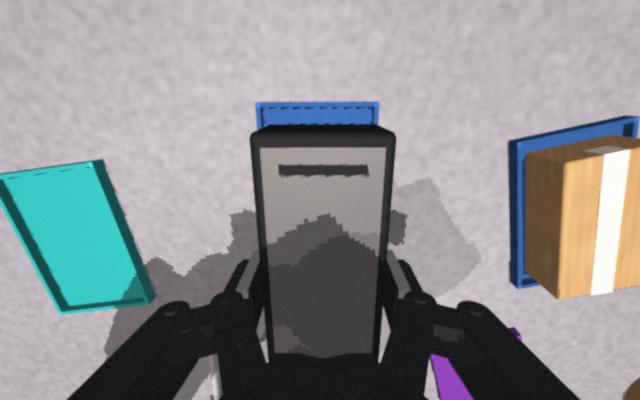

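Call:
jog_arm(rows=[[[0, 0, -0.2], [-0.1, -0.2, 1], 0], [[0, 0, -0.2], [-0.1, -0.2, 2], 0], [[0, 0, -0.2], [-0.1, -0.2, 2.5], 0], [[0, 0, -0.2], [-0.1, -0.2, 2.5], 0], [[0, 0, -0.2], [-0.1, -0.2, 2.5], 0]])

```text
t: 27.43
eef_pos: [0.4137, 0.3217, 0.0572]
eef_rot: [3.141, -0.001, 1.339]
contact_force: [0.4, -0.8, -5.3]
gripper_width: 0.0586
```

```bash
python3 - <<'E'
from h import *
c=cam('wrist');c=cam('wrist');cv2.imwrite('pics/w26.png',c.im);print(r.state()['contact_force'])
plan([.4145,.321,.035],np.radians(76.6))
E
```

```text
[ 0.3646033  -0.25870671 -3.04666253]
turn [ 0.04 -0.05  0.13] yaw 1.337
turn [ 8.0000e-02  7.0000e-02 -1.7987e+02] yaw 4.479
shift cm [-0.07  0.09  2.23] pos [0.4137 0.3219 0.0573] rpy [ 3.141e+00 -1.000e-03  1.339e+00] j7 -0.637
```

View pics/w26.png

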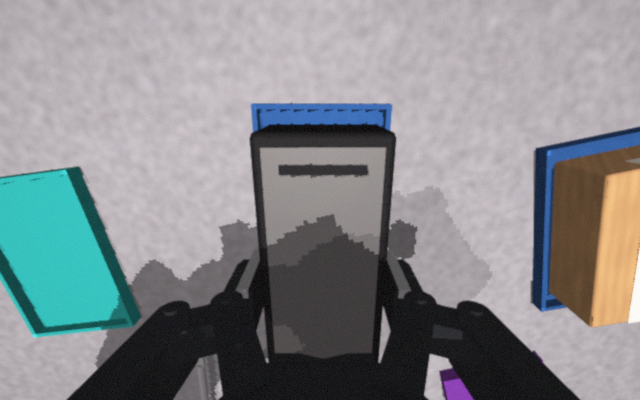

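Call:
jog_arm(rows=[[[0, 0, 0], [-0.05, 0.05, 1.2], 0], [[0, 0, 0], [-0.05, 0.05, 2], 0], [[0, 0, 0], [-0.05, 0.05, 2.3], 0], [[0, 0, 0], [-0.05, 0.05, 2.4], 0], [[0, 0, 0], [-0.05, 0.05, 2.4], 0], [[0, 0, 0], [-0.05, 0.05, 2.4], 0]])

```text
t: 28.03
eef_pos: [0.4132, 0.3207, 0.0328]
eef_rot: [-3.141, 0.001, 1.339]
contact_force: [-1.2, -0.4, 4.1]
gripper_width: 0.0587
```

Contact with the floor at the expected height. Release.

Call:
jog_arm(rows=[[[0, 0, 0], [0, 0, 0.1], 0], [[0, 0, 0], [0, 0, 0.1], 0], [[0, 0, 0], [0, 0, 0], 6.4], [[0, 0, 0], [0, 0, 0], 7.5], [[0, 0, 0], [0, 0, 0], 8.5], [[0, 0, 0], [0, 0, 0], 8.5], [[0, 0, 0], [0, 0, -2], 8.5], [[0, 0, 0], [0, 0, -6], 8.5]])

```text
t: 28.7
eef_pos: [0.4116, 0.3197, 0.09]
eef_rot: [-3.137, 0.006, 1.339]
contact_force: [1.2, -0.3, 1.2]
gripper_width: 0.085
```

Call:
jog_arm(rows=[[[0, 0, 0], [0, 0, -4], 8.5], [[0, 0, 0], [0, 0, -8], 8.5], [[0, 0, 0], [-4, 0, -11], 8.5], [[0, 0, 0], [-7, 0, -14], 8.5], [[0, 0, 0], [-7, 0, -14], 8.5], [[0, 0, 0], [-7, 0, -14], 8.5], [[0, 0, 0], [-7, 0, -14], 8.5]])

```text
t: 29.28
eef_pos: [0.3978, 0.2536, 0.2328]
eef_rot: [3.141, -0.001, 1.339]
contact_force: [-0.8, 0.9, 0.0]
gripper_width: 0.0847
```

```bash
python3 - <<'E'
from h import *
c=cam('wrist');c=cam('wrist');cv2.imwrite('pics/w27.png',c.im)
c=cam('scene');cv2.imwrite('pics/s27.png',cv2.resize(c.im[140:300,130:490],None,fx=2.2,fy=2.2,interpolation=cv2.INTER_CUBIC))
c=cam('top');cv2.imwrite('pics/t27.png',cv2.resize(c.im[90:260,160:480],None,fx=2.5,fy=2.5,interpolation=cv2.INTER_CUBIC))
print(r.state())
E
```

```text
{'t': 29.4833, 'joints': array([-0.84174001,  0.53667551,  0.271657  ,  2.04709251, -0.24955919,
        0.59022705, -0.62743771]), 'qvel': array([ 0.00070582, -0.00306806,  0.00503745,  0.00380783,  0.00173299,
        0.00144213, -0.00010659]), 'joint_torque': array([ 1.26400637e-01, -4.08158076e+01,  3.55374277e+00, -1.10211191e+01,
        7.67432211e-03,  2.79107160e-03, -1.38915355e-03]), 'eef_pos': array([0.39724229, 0.25401641, 0.23151545]), 'eef_rot': array([-3.14028506e+00,  1.05064414e-03,  1.34123854e+00]), 'contact_force': array([-0.01189205, -0.01248347,  0.85165106]), 'ft_torque': array([-0.00764004, -0.04043969,  0.04693239]), 'gripper_width': 0.0850800736160976}
```

View pics/w27.png

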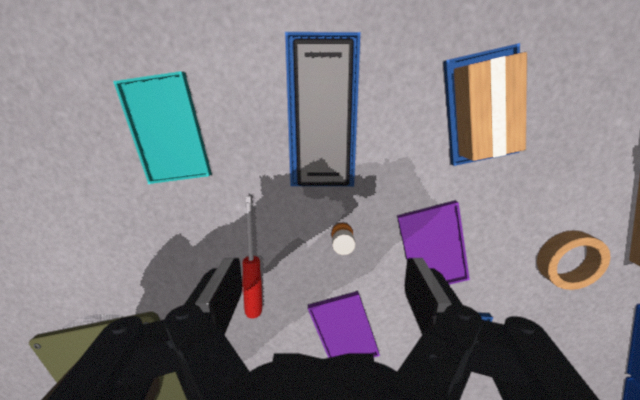

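View pics/s27.png

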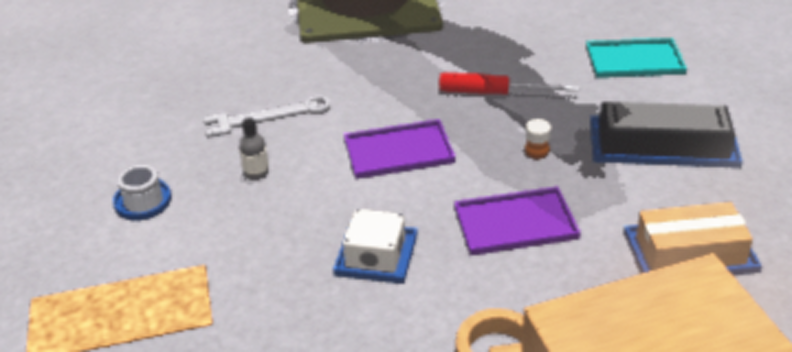

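View pics/t27.png

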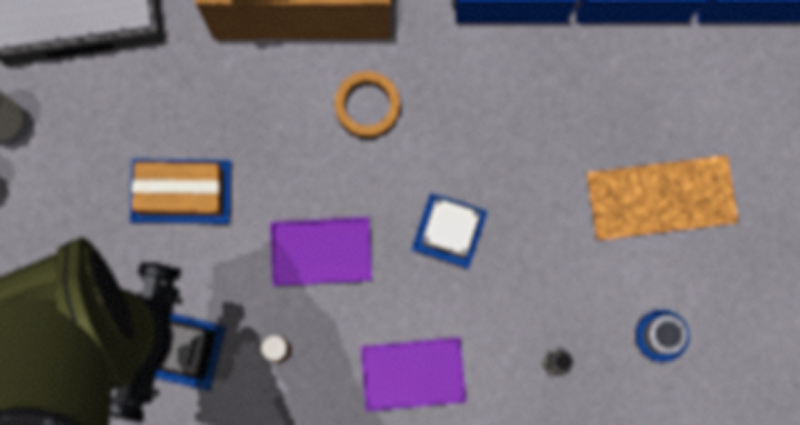

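```bash
python3 -c "
from h import *
print(r.hand_in())"
```

```text
the job is handed in; nothing more can be done
None
```

All four items are in their blue trays, moved one at a time from the top down: tin to round, junction box to square, carton to shorter oblong, case to longest. Each was lowered until the wrist force showed it touching the tray floor (upward reading of about 4 to 12 N) before I let go. I handed in at about 29.5 s.

The last wrist, scene and top pictures show every item upright and flat inside its rim. The bottle and tape stand where they were, and the purple and turquoise trays are untouched. The gripper was clear of everything.

The only disagreement was in the tray positions. The top, scene and wrist cameras differed by about 3 to 6 mm, so I placed each item by the wrist camera. No check failed.

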